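# Seat a cartridge plug with one turn of the press wheel

## Robot

A 6-joint arm with a two-finger parallel gripper is mounted at the origin on the work surface. World frame = base frame: x ahead of the robot, y to its left, z up, the work surface at z = 0. Lengths are in m, angles in rad, forces in N, time in s.
With the tool pointing down it reaches from about 0.375 to 0.9 m from the base axis. Payload 3.1 kg.
Tool frame: the origin (TCP) lies at the very end of the fingers, on their centre line; the grasp point (between the pads) lies 19 mm behind it (manip.tcp_to_grasp is the distance from the TCP to the grasp point, in m); z points along the fingers, y is the line along which they close (so a half turn about z gives the same grasp; the last joint's range is limited). The gripper opens to 85 mm and grips with 20 to 120 N. Pads are 22 mm wide; open, the fingers measure 114 mm over their backs; the gripper's body (76 mm by 85 mm) begins 54 mm behind the grasp point. The pads swing forward as they close: fully open they stand 13 mm farther back than shut.
Start: joints at [-1.3, 0.527, 1.433, -0, 1.181, -0.178], TCP at [0.272, -0.563, 0.231] pointing down, gripper open.
Joint ranges: [-3.08, 3.08], [-0.75, 2.2], [0.22, 2.44], [-1.43, 4.57], [0, 2.65], [-2.85, 2.85]. Speed limits (rad/s): [2.79, 2.79, 3.14, 3.14, 3.14, 3.14].

## Interface

Orientations are given as a unit quaternion [x, y, z, w].
In Python, from station import manip gives the robot as it stands. The module is installed in compiled form; this text tells all that it offers.
- The arm moves only by the tool step_arm, never from a script. Its argument "commands" is one flat list of numbers, 6 for each row, row after row: the shift along the tool's x, y, z in m, then the turn, a rotation vector about the tool's x, y, z in degrees. A call has exactly 10 rows; each row is the pose to reach, as a shift and turn from the pose commanded when the call began, along the tool's axes at that moment; what a row does not reach only later rows make up. A row lasts 1/10 s, in which the tool goes at most 50 mm and 8.59 degrees, less where a joint would pass 70% of its speed; a pose out of reach is approached as far as the arm can. A call with a gripper value outside its range is refused whole. "jaw" is the opening in per cent of the stroke, from 0 (shut) to 100 (fully open), set as the call begins (left out, the last holds). The fingers move at their own pace and stop on an object; "grip_force" is the grip in N (left out, the last holds). Time passes only in rows, so rows that repeat a pose let the fingers close, or fill a call up. It gives the time, the measured TCP pose, the force, the opening and the grip force at its end, in the units of the state.
- manip.sense(): the state, without advancing time (a new reading comes with each control period).
- manip.snapshot(name): name is "scene" or "side" or "wrist"; returns a dict with "pixels" (400x640x3 uint8, blue, green, red), "fx", "fy", "cx", "cy" (pixels), "R" (3x3) and "t" (3): a world point X has camera coordinates R X + t; the wrist camera has in their place "mount" (4x4, takes a point from camera to tool coordinates, whose origin is the TCP and whose axes are the flange's). Camera axes: x right, y down, z forward; pixel columns grow to the right and rows downward; lengths in m; the calibration is good to about 2 mm. A picture is of the moment at which its call begins: read the wrist's pose just before it. There is no depth.
- manip.sign_off(): hands the job in; it is judged then, once.
The state is a dict: "t": time; "q": joint angles; "qd": joint speeds; "tau": joint torques, N m; "tcp_pos": TCP position; "tool_rot": TCP orientation; "force": force on the tool from outside, world axes, zero at the start; "ft_torque": the same for the moment, N m; "finger_gap": opening from 0.0 (shut) to 1.0 (fully open); "gripper_force": force on a finger pad.
Only numpy, scipy, OpenCV 4.12 (cv2) and the standard library are available. Lean on these libraries where they do the work, as an engineer would, in place of code of your own. Each camera call takes 0.05 s, during which the arm holds its last target. There are 200 camera calls.

## Task

Lay the filter cartridge from its stand into the V nest of the hand press, its half-inserted plug facing the ram. Then take the handwheel by its grip and turn it slowly clockwise through exactly one full revolution so that the ram presses the plug home and draws back; feel your way round without forcing the grip on its soft rubber mount, and hold on all the way so that it never spins by itself. Let go, and leave the other things on the bench undisturbed.

Things in the scene. Friction and masses are not known exactly. Their poses are not given: they have to be found in the camera images.
- cart_mid (a point): centre of the tube of the loose filter cartridge (about 120 g): a white round tube, 26 mm diameter, 70 mm long, lying level, at first in two V supports of a small grey stand (12 mm wide, 26 mm either side of about the tube's middle; free between them). Its y axis runs along the tube to the end with the black plug.
- cartridge: the same cartridge; its origin is also the tube's centre.
- stand: the grey stand, fixed, origin under its middle; x and y like the tube's. The tube's axis is 48 mm above it, and the tube's middle within 6 mm of the stand's middle.
- plug_end (a point): centre of the tube's plug end, 35 mm from the tube's centre along its y axis.
- plug (a joint): how far the black plug (18 mm diameter) has been pressed into the tube, m: 0 at the start, when it stands 8 mm proud of the tube's +y end; 0.008 is flush. More than about 12 N along the tube moves it, and it stays where it is left.
- nest (a point): middle of the press's V nest, on the axis that a tube laid in it has, 48 mm above the bench (base plate under it 12 mm thick). z up, y along the nest towards the ram; the plug must point that way. Two V supports, 12 mm wide, 26 mm either side, leave 40 mm of tube free for the fingers; the V mouth, 40 mm wide, centres a tube let down a few mm off.
- press: the fixed hand press: base plate 170 x 330 mm, white housing under the wheel, axes like the nest's. Fixed back stop face 43 mm from the nest point on its -y side (64 mm high); nose of the drawn-back ram (25 mm diameter) 51 mm away on the +y side. So tube and plug have 16 mm of lengthwise play; the ram first slides the tube against the back stop.
- grip_mid (a point): middle of the handwheel's upright grip, a black sleeve of 22 mm diameter, 50 mm long, its lower end 6 mm above the wheel's rim (this point 31 mm above it). The sleeve spins freely on its pin, so its own yaw says nothing and a gripper can keep its heading all round. Its pin goes round a circle of 60 mm radius about the wheel's upright axis.
- grip: the same sleeve, origin at its lower end. The wheel's axis is about 160 mm from the nest point along the nest's +y, but its bearing plate is clamped in belt-tension slots: it may sit up to 24 mm nearer or farther, 4 mm sideways, and twisted by 0.4 rad. At the start the grip is on the nest's +x side of the axis, give or take that twist. So the circle must be felt out.
- float_r (a joint): how far the grip's pin, which stands in a rubber mount on the wheel, is pushed off centre outwards from the wheel's axis (inwards is negative), m; 0 at rest. It gives 1 mm per 8 N; forcing it more than 1.2 mm (about 10 N) in or out spoils the mount.
- float_t (a joint): the same along the rim, clockwise positive; the load of turning (up to about 10 N) shows here; up to 2.5 mm (20 N) does no harm.
- wheel (a joint): turn of the handwheel, rad, clockwise from above; 0 at the start, 6.283 after one turn (stops at -0.1, 6.9). Spoked disc, 152 mm diameter, upper face 106 mm above the bench. A cam drives the ram: out 24 mm at half a turn, back at one turn. A spring resists (to about 10 N at the grip) in the first half, drives it on in the second; near 0 and one turn it stays put.
- bottle: bystander: amber bottle, 64 mm diameter, 130 mm tall, origin at its underside; leave alone.
- beaker: bystander: white open beaker, 68 mm diameter, 85 mm tall, origin at its underside; leave alone.
- jar: bystander: white jar with blue cap, 60 mm diameter, 70 mm tall, origin at its underside; leave alone.
Mind the look-alikes: they are no part of the job. Of the things that look like the cartridge, the largest one is meant.

How it is judged:
By the outcome, as a careful person would: the job done as asked, in the order asked, and still so for the second after the job is handed in, with the robot touching nothing.
It also fails if it takes over 72 s, if anything falls off the work surface, if the arm or the gripper's body presses on something with over 40 N, if the wrist force passes 120 N, or if a joint passes its speed limit or range.

## Working session

There is one attempt and no reset: what is moved stays moved. The work goes in short steps, Python scripts to look and compute and a tool call to move; the robot and the scene stay as the last step left them, time stands still between calls to the robot, and variables do not carry over. Pictures are saved under pics/ and viewed, at most 10 in all, crops included, and the job is handed in when it is done.

Besides the shell and the picture viewer there is one more tool, called after "Request:" as name(argument=value, ...) on one line, values as JSON. step_arm: Moves the arm, as the interface text tells. Its arguments: {"type":"object","properties":{"commands":{"type":"array","items":{"type":"number"}},"jaw":{"type":"number"},"grip_force":{"type":"number"}},"required":["commands"]}

```bash
mkdir -p pics; cat > h.py <<'E'
import numpy as np, cv2
from station import manip
from scipy.spatial.transform import Rotation as Ro
def snap(n,f):
    s=manip.sense(); d=manip.snapshot(n); cv2.imwrite('pics/'+f,d['pixels']); 
    if n=='wrist':
        R=Ro.from_quat(s['tool_rot']).as_matrix(); T=np.eye(4);T[:3,:3]=R;T[:3,3]=s['tcp_pos']
        C=T@np.array(d['mount']); d['R']=C[:3,:3].T; d['t']=-d['R']@C[:3,3]
    np.savez('pics/'+f+'.npz',**{k:np.array(d[k]) for k in('fx','fy','cx','cy','R','t')})
    return d
def ray(d,u,v,z):
    r=np.array(d['R']).T@np.array([(u-d['cx'])/d['fx'],(v-d['cy'])/d['fy'],1]); c=-np.array(d['R']).T@np.array(d['t'])
    return c+r*(z-c[2])/r[2]
def proj(d,X):
    p=np.array(d['R'])@np.array(X)+np.array(d['t']); return np.array([d['fx']*p[0]/p[2]+d['cx'],d['fy']*p[1]/p[2]+d['cy']])
def load(f): return dict(np.load('pics/'+f+'.npz'))
def st():
    s=manip.sense(); print({k:np.round(s[k],4).tolist() for k in('t','q','tcp_pos','tool_rot','force','finger_gap','gripper_force')}); return s
E
python3 - <<'E'
from h import *
s=st()
print(Ro.from_quat(s['tool_rot']).as_matrix().round(3))
for n in('scene','side'):
    d=snap(n,n+'1.png'); print(n,-np.array(d['R']).T@d['t'],d['fx'])
E
```

```text
{'t': 0.0, 'q': [-1.2995, 0.5285, 1.4339, -0.0, 1.1814, -0.1785], 'tcp_pos': [0.2716, -0.5621, 0.2303], 'tool_rot': [0.9748, 0.223, -0.0001, -0.0011], 'force': [0.3692, 0.1462, -0.9152], 'finger_gap': 1.0003, 'gripper_force': 0.0}
[[ 0.901  0.435 -0.001]
 [ 0.435 -0.901  0.002]
 [ 0.    -0.002 -1.   ]]
scene [0.89855992 0.19875954 0.89403611] 399.95683227008186
side [0.46921794 0.59974646 0.80623697] 444.6185802876781
```

View pics/scene1.png

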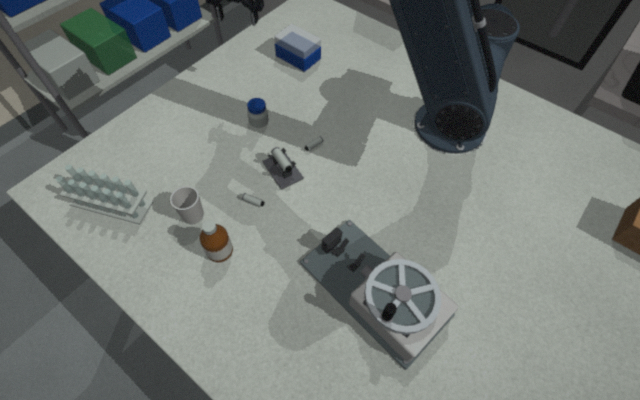

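View pics/side1.png

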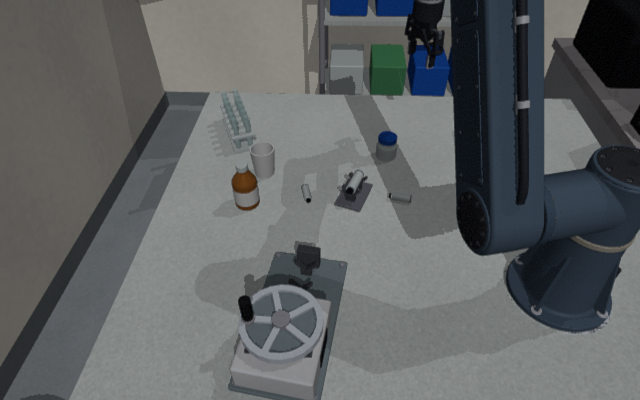

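Candidates for the cartridge in the scene image are the tube in the stand at (283,160), a loose small tube at (314,144) and another at (251,200). The one in the stand is the largest. The press is around (380,290) and its grip is at (389,312). I'll check these in a close crop.

```bash
python3 - <<'E'
from h import *
a=cv2.imread('pics/scene1.png');b=cv2.imread('pics/side1.png')
def c(i,u,v,w,h,W=400,H=300): return cv2.resize(i[v:v+h,u:u+w],(W,H),interpolation=cv2.INTER_CUBIC)
# cart crops scale 5 (80x60); press crops scale 2.5 (160x120)
cv2.imwrite('pics/crop1.png',np.vstack([np.hstack([c(a,245,135,80,60),c(b,320,155,80,60)]),np.hstack([c(a,295,215,160,120),c(b,210,235,160,120)])]))
E
```

```text
(no output)
```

View pics/crop1.png

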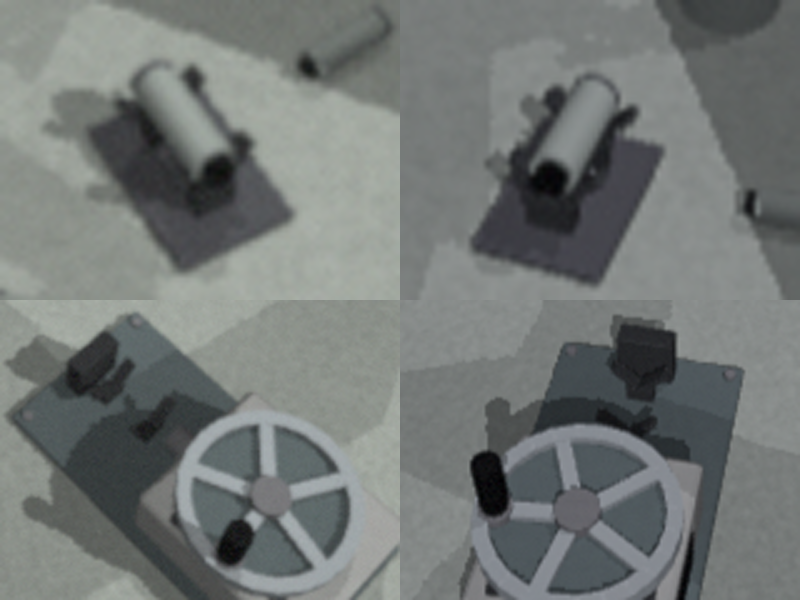

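The crop confirms the white tube with its black plug in the grey stand. The plug end is at scene (288.6,169) and side (349.6,190.6). The two small tubes beside it are much thinner. The press base corners and wheel rim are also clear.

```bash
python3 - <<'E'
from h import *
a=load('scene1.png');b=load('side1.png')
S=lambda x,y:(245+x/5,135+y/5); D=lambda x,y:(320+(x-400)/5,155+y/5)
P=lambda x,y:(295+x/2.5,215+(y-300)/2.5); Q=lambda x,y:(210+(x-400)/2.5,235+(y-300)/2.5)
r=lambda n,d,p,z:print(n,ray(d,*p,z).round(4))
r('plug',a,S(218,172),.048);r('plug',b,D(549,180),.048)
r('farTop',a,S(153,72),.055);r('farTop',b,D(598,85),.055)
for p in((90,130),(293,213),(182,270)):r('stand',a,S(*p),.004)
for p in((470,245),(600,285),(663,150)):r('stand',b,D(*p),.004)
for p in((135,315),(8,415)):r('base',a,P(*p),.012)
for p in((563,343),(744,370)):r('base',b,Q(*p),.012)
r('wheel',a,P(269,501),.105);r('wheel',b,Q(578,518),.105)
r('griptop',a,P(239,530),.162);r('griptop',b,Q(486,462),.162)
r('gripbot',a,P(230,553),.112);r('gripbot',b,Q(496,510),.112)
r('vfar',a,P(110,380),.048); r('vnear',a,P(153,418),.048)
E
```

```text
plug [ 0.4515 -0.2411  0.048 ]
plug [ 0.4514 -0.2395  0.048 ]
farTop [ 0.427 -0.308  0.055]
farTop [ 0.4268 -0.3074  0.055 ]
stand [ 0.4515 -0.3382  0.004 ]
stand [ 0.4234 -0.2143  0.004 ]
stand [ 0.4894 -0.2364  0.004 ]
stand [ 0.4908 -0.2358  0.004 ]
stand [ 0.4234 -0.2097  0.004 ]
stand [ 0.3889 -0.3155  0.004 ]
base [ 0.4582 -0.0363  0.012 ]
base [ 0.6219 -0.0657  0.012 ]
base [ 0.6209 -0.0589  0.012 ]
base [ 0.4525 -0.0361  0.012 ]
wheel [0.5751 0.1753 0.105 ]
wheel [0.5708 0.1795 0.105 ]
griptop [0.6313 0.1715 0.162 ]
griptop [0.6311 0.174  0.162 ]
gripbot [0.6328 0.1742 0.112 ]
gripbot [0.6292 0.1806 0.112 ]
vfar [ 0.5466 -0.0038  0.048 ]
vnear [0.5523 0.0495 0.048 ]
```

```bash
cat >> h.py <<'E'
def plan(p,head):
    """shift/turn (tool axes) from the present pose to tool-down at p with tool y heading head deg"""
    s=manip.sense(); R=Ro.from_quat(s['tool_rot']); h=np.radians(head)
    y=np.array([np.cos(h),np.sin(h),0]); z=np.array([0,0,-1.]); T=Ro.from_matrix(np.c_[np.cross(y,z),y,z])
    print('shift mm',(R.inv().apply(np.array(p)-s['tcp_pos'])*1000).round(1),'turn',(R.inv()*T).as_rotvec(degrees=True).round(2))
E
python3 - <<'E'
from h import *
plan([.438,-.278,.17],-20)
E
```

```text
shift mm [ 273.4 -183.5   60.9] turn [ -0.1   -0.06 -44.23]
```

Request:
step_arm(commands=[0.034, -0.023, 0.007, 0, 0, -6, 0.068, -0.046, 0.015, 0, 0, -12, 0.103, -0.069, 0.023, 0, 0, -18, 0.137, -0.092, 0.03, 0, 0, -24, 0.171, -0.115, 0.038, 0, 0, -30, 0.205, -0.138, 0.046, 0, 0, -36, 0.24, -0.161, 0.053, 0, 0, -42, 0.273, -0.183, 0.061, 0, 0, -44.2, 0.273, -0.183, 0.061, 0, 0, -44.2, 0.273, -0.183, 0.061, 0, 0, -44.2], jaw=100)

```text
t: 1.1
tcp_pos: [0.4382, -0.2785, 0.17]
tool_rot: [0.819, 0.574, -0.0, -0.0]
force: [0.1, -1.2, 0.0]
finger_gap: 1.005
gripper_force: 0.0
```

```bash
python3 - <<'E'
from h import *
st(); snap('wrist','w1.png')
E
```

```text
{'t': 1.1, 'q': [-0.7813, 0.4742, 1.7581, -0.0005, 0.9101, -0.4336], 'tcp_pos': [0.4382, -0.2785, 0.17], 'tool_rot': [0.8187, 0.5743, -0.0003, -0.0003], 'force': [0.1128, -1.2218, 0.0194], 'finger_gap': 1.0046, 'gripper_force': 0.0}
```

View pics/w1.png

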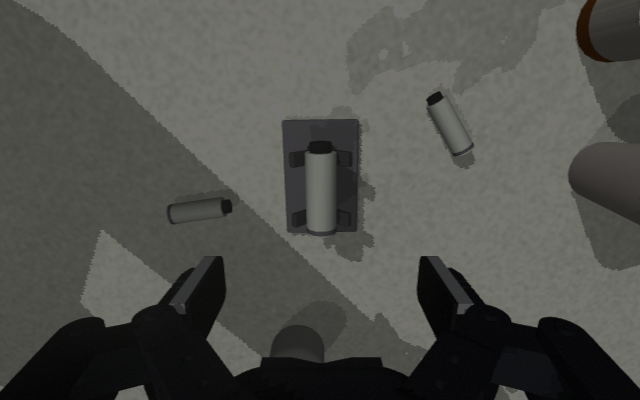

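The wrist view shows the cartridge in its stand. Its plug is at (320,147), its tube end at (320,153) and its far end at (321,234). The supports are at rows 158 and 217.

```bash
python3 - <<'E'
from h import *
d=load('w1.png')
for p,z in(((320,153),.06),((321,232),.05),((320,147),.048),((298,158),.045),((342,158),.045),((298,217),.045),((342,217),.045)): print(p,ray(d,*p,z).round(4))
e=np.array([np.cos(np.radians(70)),np.sin(np.radians(70)),0])
print('mid', (ray(d,320,153,.06)-.035*e).round(4),(ray(d,321,232,.05)+.035*e).round(4))
m=sum(ray(d,*p,.045) for p in((298,158),(342,158),(298,217),(342,217)))/4; print('stand',m)
plan([.439,-.277,.029],-20)
E
```

```text
(320, 153) [ 0.4492 -0.2466  0.06  ]
(321, 232) [ 0.4261 -0.3125  0.05  ]
(320, 147) [ 0.4502 -0.2439  0.048 ]
(298, 158) [ 0.43   -0.2465  0.045 ]
(342, 158) [ 0.4639 -0.2589  0.045 ]
(298, 217) [ 0.4114 -0.2945  0.045 ]
(342, 217) [ 0.4472 -0.3075  0.045 ]
mid [ 0.4373 -0.2795  0.06  ] [ 0.4381 -0.2796  0.05  ]
stand [ 0.4381441  -0.27686312  0.045     ]
shift mm [ 2.900e+00 -1.000e-01  1.413e+02] turn [ 0.01  0.03 -0.  ]
```

Request:
step_arm(commands=[0, 0, 0.03, 0, 0, 0, 0, 0, 0.06, 0, 0, 0, 0, 0, 0.09, 0, 0, 0, 0, 0, 0.115, 0, 0, 0, 0, 0, 0.13, 0, 0, 0, 0, 0, 0.141, 0, 0, 0, 0, 0, 0.141, 0, 0, 0, 0, 0, 0.141, 0, 0, 0, 0, 0, 0.141, 0, 0, 0, 0, 0, 0.141, 0, 0, 0], jaw=70)

```text
t: 2.15
tcp_pos: [0.4385, -0.2799, 0.0302]
tool_rot: [0.819, 0.573, 0.0, 0.001]
force: [-0.2, -0.2, -0.4]
finger_gap: 0.695
gripper_force: 0.0
```

Request:
step_arm(commands=[0, 0, 0, 0, 0, 0, 0, 0, 0, 0, 0, 0, 0, 0, 0, 0, 0, 0, 0, 0, 0, 0, 0, 0, 0, 0, 0, 0, 0, 0, 0, 0, 0, 0, 0, 0, 0, 0, 0, 0, 0, 0, 0, 0, 0, 0, 0, 0, 0, 0, 0, 0, 0, 0, 0, 0, 0, 0, 0, 0], jaw=0, grip_force=30)

```text
t: 3.15
tcp_pos: [0.4377, -0.2791, 0.0298]
tool_rot: [0.819, 0.574, -0.0, -0.0]
force: [-1.9, 0.9, 5.3]
finger_gap: 0.293
gripper_force: 29.2
```

```bash
python3 - <<'E'
from h import *
a=load('scene1.png');print('bottle',ray(a,219,256,.0), 'beaker',ray(a,192,218,0))
plan([.537,-.055,.18],-9)
E
```

```text
bottle [ 0.72875055 -0.22627404  0.        ] beaker [ 0.69851701 -0.35610614  0.        ]
shift mm [ 244.5   16.7 -150.3] turn [ -0.04   0.   -10.97]
```

Request:
step_arm(commands=[0, 0, -0.01, 0, 0, 0, 0, 0, -0.03, 0, 0, 0, 0, 0, -0.06, 0, 0, 0, 0, 0, -0.09, 0, 0, 0, 0, 0, -0.12, 0, 0, 0, 0, 0, -0.14, 0, 0, 0, 0, 0, -0.15, 0, 0, 0, 0, 0, -0.15, 0, 0, 0, 0, 0, -0.15, 0, 0, 0, 0, 0, -0.15, 0, 0, 0])

```text
t: 4.15
tcp_pos: [0.4373, -0.2786, 0.178]
tool_rot: [0.819, 0.573, -0.0, -0.001]
force: [0.0, -0.9, -1.2]
finger_gap: 0.295
gripper_force: 29.6
```

Request:
step_arm(commands=[0.025, 0.002, 0, 0, 0, -1, 0.06, 0.004, 0, 0, 0, -3, 0.095, 0.006, 0, 0, 0, -5, 0.13, 0.008, 0, 0, 0, -7, 0.165, 0.01, 0, 0, 0, -9, 0.2, 0.013, 0, 0, 0, -10, 0.23, 0.015, 0, 0, 0, -11, 0.244, 0.017, 0, 0, 0, -11, 0.244, 0.017, 0, 0, 0, -11, 0.244, 0.017, 0, 0, 0, -11])

```text
t: 5.15
tcp_pos: [0.537, -0.0564, 0.1786]
tool_rot: [0.76, 0.649, -0.001, -0.0]
force: [-0.1, -0.7, -1.7]
finger_gap: 0.295
gripper_force: 29.6
```

```bash
python3 - <<'E'
from h import *
st(); snap('wrist','w2.png')
E
```

```text
{'t': 5.15, 'q': [-0.3113, 0.4857, 1.6989, -0.0009, 0.9585, -0.1534], 'tcp_pos': [0.537, -0.0564, 0.1786], 'tool_rot': [0.7605, 0.6493, -0.0007, -0.0005], 'force': [-0.0742, -0.7043, -1.6636], 'finger_gap': 0.2945, 'gripper_force': 29.5911}
```

View pics/w2.png

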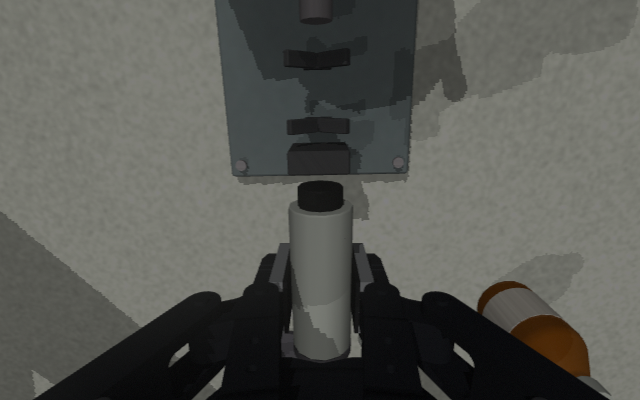

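The wrist view looks along the nest. The V supports are at (317,57) and (319,124), the back stop at (319,150) and the ram nose bottom at (316,20). The plug points to the ram.

```bash
python3 - <<'E'
from h import *
d=load('w2.png'); h=np.radians(81); e=np.array([np.cos(h),np.sin(h),0])
L=[('Vram L',(284,50),.05),('Vram R',(350,49),.05),('Vbk L',(287,119),.05),('Vbk R',(350,119),.05),('Vram back edge L',(285,65),.045),('stop L',(290,144),.064),('stop R',(349,143),.064),('nose',(316,18),.05),('corner L',(233,176),.012),('corner R',(408,174),.012),('edge L top',(217,0),.012),('edge R top',(415,0),.012)]
for n,p,z in L: print(n,ray(d,*p,z).round(4))
print('tube: end',ray(d,320,205,.0486+.15).round(4))
m=[.5492,.023]
for z in (.048,):
  for o in(-43,51): print(o,proj(d,np.array([m[0],m[1],z])+e*o/1000))
E
```

```text
Vram L [0.5266 0.0556 0.05  ]
Vram R [0.5761 0.0483 0.05  ]
Vbk L [0.5193 0.0052 0.05  ]
Vbk R [ 0.5692 -0.0028  0.05  ]
Vram back edge L [0.5249 0.0456 0.045 ]
stop L [ 0.5196 -0.0132  0.064 ]
stop R [ 0.565  -0.0197  0.064 ]
nose [0.5541 0.0732 0.05  ]
corner L [ 0.4537 -0.0407  0.012 ]
corner R [ 0.6202 -0.0654  0.012 ]
edge L top [0.4758 0.1073 0.012 ]
edge R top [0.6381 0.0812 0.012 ]
tube: end [ 0.5422 -0.0228  0.1986]
-43 [320.36761245 144.53045439]
51 [320.08352157  17.56418868]
```

Request:
step_arm(commands=[0.02, 0, 0, 0, 0, -0.3, 0.045, -0.001, 0, 0, 0, -0.7, 0.07, -0.002, 0.01, 0, 0, -0.7, 0.08, -0.002, 0.03, 0, 0, -0.7, 0.08, -0.002, 0.055, 0, 0, -0.7, 0.08, -0.002, 0.08, 0, 0, -0.7, 0.08, -0.002, 0.1, 0, 0, -0.7, 0.08, -0.002, 0.105, 0, 0, -0.7, 0.08, -0.002, 0.105, 0, 0, -0.7, 0.08, -0.002, 0.105, 0, 0, -0.7])

```text
t: 6.2
tcp_pos: [0.5488, 0.0226, 0.0751]
tool_rot: [0.757, 0.653, 0.0, 0.001]
force: [-0.6, 0.5, -0.4]
finger_gap: 0.296
gripper_force: 29.6
```

```bash
python3 - <<'E'
from h import *
st(); d=snap('wrist','w3.png'); a=snap('side','s2.png')
cv2.imwrite('pics/c3.png',np.hstack([cv2.resize(d['pixels'][120:400,170:470],(400,373)),cv2.resize(a['pixels'][220:350,220:360],(400,373),interpolation=cv2.INTER_CUBIC)]))
E
```

```text
{'t': 6.2, 'q': [-0.1623, 0.6589, 1.7491, -0.0001, 0.7321, -0.0158], 'tcp_pos': [0.5488, 0.0226, 0.0751], 'tool_rot': [0.7569, 0.6535, 0.0004, 0.0006], 'force': [-0.5679, 0.5191, -0.4142], 'finger_gap': 0.2956, 'gripper_force': 29.6085}
```

View pics/c3.png

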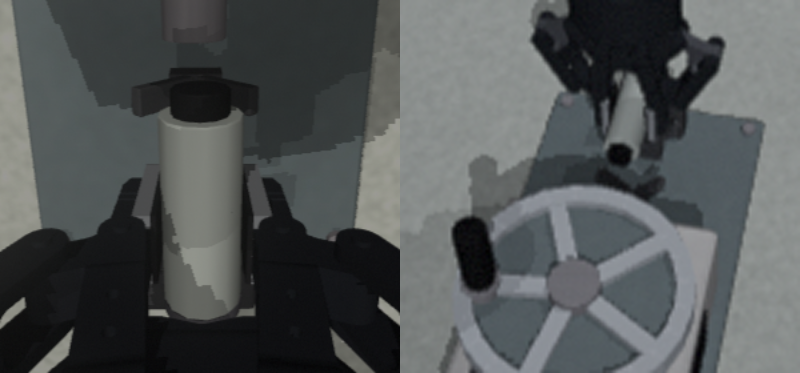

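Tube and plug sit above the nest, pointing at the ram. The tube is at crop x≈201 and the V at ≈195.5, so it needs about 2 mm along tool −y. The ram nose is at crop row 38.

```bash
python3 - <<'E'
from h import *
d=load('w3.png'); h=np.radians(81.7); e=np.array([np.cos(h),np.sin(h),0])
k=300/400
f=lambda x,y:(170+x*k,120+y*k)
n=ray(d,*f(194.5,36),.05);print('nose',n,'nest',n-.051*e)
l=ray(d,*f(133,100),.05);r=ray(d,*f(258,98),.05);print('V',l,r,(l+r)/2-.026*e)
print('plug top',ray(d,*f(201,82),.1),'rim',ray(d,*f(201,118),.105), 'rim->mid',ray(d,*f(201,118),.105)-.035*e)
E
```

```text
nose [0.55386945 0.07268301 0.05      ] nest [0.54650728 0.0222172  0.05      ]
V [0.52576458 0.05114462 0.05      ] [0.57513828 0.04459891 0.05      ] [0.54669817 0.0221441  0.05      ]
plug top [0.5554298  0.06678302 0.1       ] rim [0.55412283 0.05806734 0.105     ] rim->mid [0.54907036 0.02343394 0.105     ]
```

Request:
step_arm(commands=[-0.0005, -0.001, 0, 0, 0, 0, -0.001, -0.002, 0.005, 0, 0, 0, -0.001, -0.002, 0.012, 0, 0, 0, -0.001, -0.002, 0.02, 0, 0, 0, -0.001, -0.002, 0.027, 0, 0, 0, -0.001, -0.002, 0.033, 0, 0, 0, -0.001, -0.002, 0.038, 0, 0, 0, -0.001, -0.002, 0.042, 0, 0, 0, -0.001, -0.002, 0.042, 0, 0, 0, -0.001, -0.002, 0.042, 0, 0, 0])

```text
t: 7.3
tcp_pos: [0.5461, 0.0227, 0.0323]
tool_rot: [0.757, 0.654, 0.0, -0.0]
force: [0.2, 0.1, -0.9]
finger_gap: 0.296
gripper_force: 29.6
```

Request:
step_arm(commands=[0, 0, 0.001, 0, 0, 0, 0, 0, 0.002, 0, 0, 0, 0, 0, 0.002, 0, 0, 0, 0, 0, 0.002, 0, 0, 0, 0, 0, 0.002, 0, 0, 0, 0, 0, 0.002, 0, 0, 0, 0, 0, 0.002, 0, 0, 0, 0, 0, 0.002, 0, 0, 0, 0, 0, 0.002, 0, 0, 0, 0, 0, 0.002, 0, 0, 0])

```text
t: 8.3
tcp_pos: [0.5461, 0.0228, 0.0303]
tool_rot: [0.757, 0.654, 0.0, 0.0]
force: [-0.0, 0.7, -0.8]
finger_gap: 0.29
gripper_force: 29.6
```

Request:
step_arm(commands=[0, 0, 0, 0, 0, 0, 0, 0, 0, 0, 0, 0, 0, 0, 0, 0, 0, 0, 0, 0, 0, 0, 0, 0, 0, 0, 0, 0, 0, 0, 0, 0, 0, 0, 0, 0, 0, 0, 0, 0, 0, 0, 0, 0, 0, 0, 0, 0, 0, 0, 0, 0, 0, 0, 0, 0, 0, 0, 0, 0], jaw=60)

```text
t: 9.3
tcp_pos: [0.546, 0.0227, 0.0303]
tool_rot: [0.757, 0.654, -0.0, -0.0]
force: [-1.5, 0.2, -0.4]
finger_gap: 0.598
gripper_force: 0.0
```

Request:
step_arm(commands=[0, 0, -0.01, 0, 0, 0, 0, 0, -0.03, 0, 0, 0, 0, 0, -0.055, 0, 0, 0, 0, 0, -0.085, 0, 0, 0, 0, 0, -0.115, 0, 0, 0, 0, 0, -0.145, 0, 0, 0, 0, 0, -0.17, 0, 0, 0, 0, 0, -0.185, 0, 0, 0, 0, 0, -0.19, 0, 0, 0, 0, 0, -0.19, 0, 0, 0])

```text
t: 10.3
tcp_pos: [0.5462, 0.0227, 0.2213]
tool_rot: [0.757, 0.654, 0.001, 0.001]
force: [0.3, 0.9, -0.8]
finger_gap: 0.603
gripper_force: 0.0
```

```bash
python3 - <<'E'
from h import *
st(); d=snap('wrist','w4.png'); a=snap('scene','sc4.png')
cv2.imwrite('pics/c4.png',np.hstack([cv2.resize(d['pixels'][0:300,200:460],(400,461)),cv2.resize(a['pixels'][210:350,300:460],(400,350),interpolation=cv2.INTER_CUBIC)[:461].copy() if 0 else cv2.resize(a['pixels'][200:361,310:450],(400,461),interpolation=cv2.INTER_CUBIC)]))
E
```

```text
{'t': 10.3, 'q': [-0.1629, 0.4343, 1.6424, 0.0, 1.063, -0.0176], 'tcp_pos': [0.5462, 0.0227, 0.2213], 'tool_rot': [0.7566, 0.6539, 0.0006, 0.0007], 'force': [0.3331, 0.9312, -0.7503], 'finger_gap': 0.6034, 'gripper_force': 0.0}
```

View pics/c4.png

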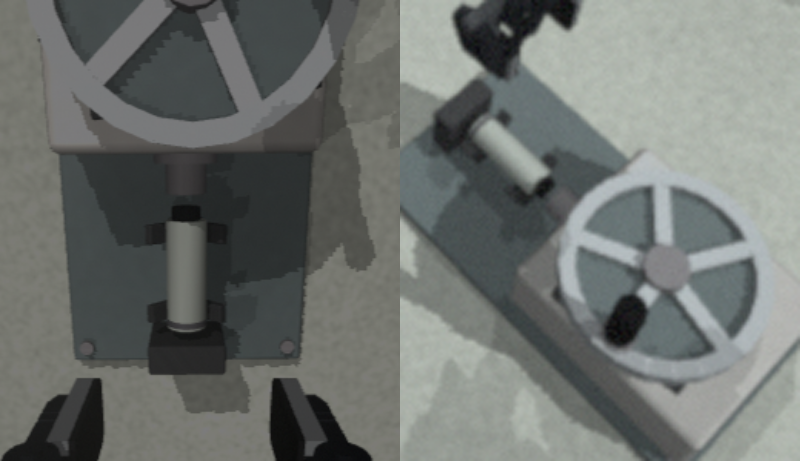

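The tube lies in the nest between stop and ram: plug at crop (186,213), tube end near the stop at row 325. Next I'll look at the wheel from above.

Request:
step_arm(commands=[0.02, 0, -0.01, 0, 0, 0, 0.04, 0, -0.02, 0, 0, 0, 0.06, 0, -0.02, 0, 0, 0, 0.08, 0, -0.02, 0, 0, 0, 0.09, 0, -0.02, 0, 0, 0, 0.095, 0, -0.02, 0, 0, 0, 0.095, 0, -0.02, 0, 0, 0, 0.095, 0, -0.02, 0, 0, 0, 0.095, 0, -0.02, 0, 0, 0, 0.095, 0, -0.02, 0, 0, 0])

```text
t: 11.4
tcp_pos: [0.5598, 0.1161, 0.2403]
tool_rot: [0.757, 0.654, -0.0, 0.0]
force: [0.7, -0.2, 0.5]
finger_gap: 0.603
gripper_force: 0.0
```

```bash
python3 - <<'E'
from h import *
st(); d=snap('wrist','w5.png')
E
```

```text
{'t': 11.4, 'q': [0.0091, 0.4451, 1.5586, -0.0001, 1.138, 0.1555], 'tcp_pos': [0.5598, 0.1161, 0.2403], 'tool_rot': [0.7569, 0.6535, -0.0001, 0.0], 'force': [0.6917, -0.2353, 0.4726], 'finger_gap': 0.6025, 'gripper_force': 0.0}
```

View pics/w5.png

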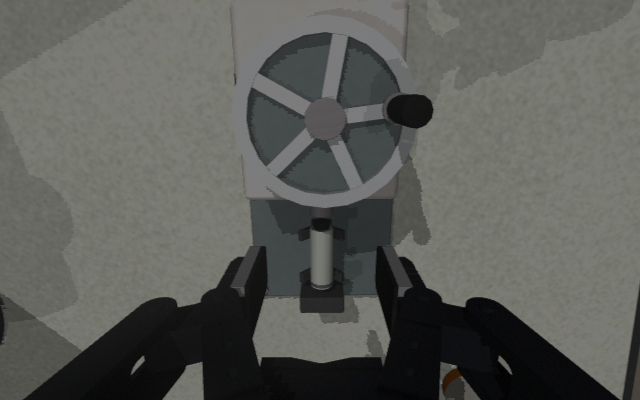

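The wheel's rim spans about x 234–417, y 24–208, the hub is at (325,119), and the grip's top face is around (416,111).

```bash
python3 - <<'E'
from h import *
from scipy.optimize import least_squares
d=load('w5.png'); im=cv2.imread('pics/w5.png'); g=cv2.GaussianBlur(cv2.cvtColor(im,6),(3,3),0).astype(float)
# radial search: strongest dark->bright edge (inner rim, 60-ish mm radius upper face)
c0=np.array([325,116.]); pts=[]
for a in np.radians(np.arange(0,360,2)):
    rr=np.arange(70,88,.5); v=np.array([cv2.getRectSubPix(g.astype(np.float32),(1,1),tuple(c0+r*np.array([np.cos(a),np.sin(a)])))[0,0] for r in rr])
    gr=v[4:]-v[:-4]; k=gr.argmax()
    if gr[k]>25: pts.append(ray(d,*(c0+rr[k+2]*np.array([np.cos(a),np.sin(a)])),.106)[:2])
pts=np.array(pts); f=lambda p:np.hypot(*(pts-p[:2]).T)-p[2]
r=least_squares(f,[.573,.177,.06],loss='soft_l1',f_scale=.0005); print('inner rim',len(pts),r.x.round(4),np.abs(f(r.x)).mean())
print('hub',ray(d,325,119,.108).round(4))
m=((g<22)).astype(np.uint8); m[:, :380]=0; m[:80]=0; m[140:]=0; m[:,440:]=0
n,l,s,c=cv2.connectedComponentsWithStats(m); i=s[1:,4].argmax()+1; print(s[i],c[i])
u1=s[i][0]+s[i][2]; v1=s[i][1]
print('ctr',ray(d,*c[i],.137).round(4))
for z,du in((.162,u1),):
    e=ray(d,u1,110,z); print('outer top edge',e, 'axis',e-.011*np.array([np.cos(np.radians(-8.3)),np.sin(np.radians(-8.3)),0]))
for X in([.631,.1735],[.633,.1735]): print([proj(d,[*X,z]).round(1) for z in(.112,.137,.162)])
E
```

```text
inner rim 147 [0.5715 0.173  0.0642] 0.00016673894122265696
hub [0.5718 0.1728 0.108 ]
[ 388   96   44   31 1090] [409.75688073 110.38899083]
ctr [0.6331 0.1715 0.137 ]
outer top edge [0.64108376 0.17141854 0.162     ] axis [0.63019898 0.17300646 0.162     ]
[array([398.8, 107.1]), array([406.6, 108. ]), array([416.2, 109.1])]
[array([401.3, 106.7]), array([409.4, 107.6]), array([419.3, 108.6])]
```

Request:
step_arm(commands=[0.0065, 0.0063, 0, 0, 0, -8, 0.013, 0.0127, 0, 0, 0, -16, 0.0195, 0.019, 0, 0, 0, -24, 0.026, 0.0254, 0, 0, 0, -32, 0.0326, 0.0317, 0, 0, 0, -40, 0.039, 0.038, 0, 0, 0, -48, 0.0456, 0.0444, 0, 0, 0, -56, 0.052, 0.0507, 0, 0, 0, -64, 0.0587, 0.057, 0, 0, 0, -72, 0.0652, 0.0634, 0, 0, 0, -80], jaw=60)

```text
t: 12.45
tcp_pos: [0.6322, 0.1719, 0.2403]
tool_rot: [0.157, 0.988, -0.0, -0.0]
force: [0.3, 0.0, 0.2]
finger_gap: 0.597
gripper_force: 0.0
```

Request:
step_arm(commands=[0, 0, 0, 0, 0, -8, 0, 0, 0, 0, 0, -16, 0, 0, 0, 0, 0, -16, 0, 0, 0, 0, 0, -16, 0, 0, 0, 0, 0, -16, 0, 0, 0, 0, 0, -16, 0, 0, 0, 0, 0, -16, 0, 0, 0, 0, 0, -16, 0, 0, 0, 0, 0, -16, 0, 0, 0, 0, 0, -16])

```text
t: 13.45
tcp_pos: [0.632, 0.1721, 0.2403]
tool_rot: [0.02, 1.0, 0.0, 0.0]
force: [-0.3, 0.1, -0.8]
finger_gap: 0.597
gripper_force: 0.0
```

```bash
python3 - <<'E'
from h import *
st(); plan([.632,.1715,.121],88); d=snap('wrist','w6.png')
for z in(.112,.137,.162): print(proj(d,[.632,.1715,z]))
b=snap('side','s6.png');a=snap('scene','sc6.png')
for c in(a,b):print([proj(c,[.632,.1715,z]) for z in(.112,.162)])
cv2.imwrite('pics/c6.png',np.hstack([cv2.resize(d['pixels'],(480,300)),cv2.resize(b['pixels'][230:330,200:300],(300,300),interpolation=cv2.INTER_CUBIC)]))
E
```

```text
{'t': 13.45, 'q': [0.0955, 0.5599, 1.3425, 0.0, 1.2392, -1.4345], 'tcp_pos': [0.632, 0.1721, 0.2403], 'tool_rot': [0.0204, 0.9998, 0.0, 0.0], 'force': [-0.285, 0.1132, -0.7719], 'finger_gap': 0.5972, 'gripper_force': 0.0}
shift mm [-1.000e-01 -6.000e-01  1.193e+02] turn [ 0.    0.   -0.34]
[320.76985978 188.93089922]
[320.76254818 197.3981352 ]
[320.753738   207.60079997]
[array([386.08410002, 315.01079083]), array([390.38156393, 307.26895074])]
[array([247.73108284, 314.47264055]), array([244.15612225, 298.5702041 ])]
```

View pics/c6.png

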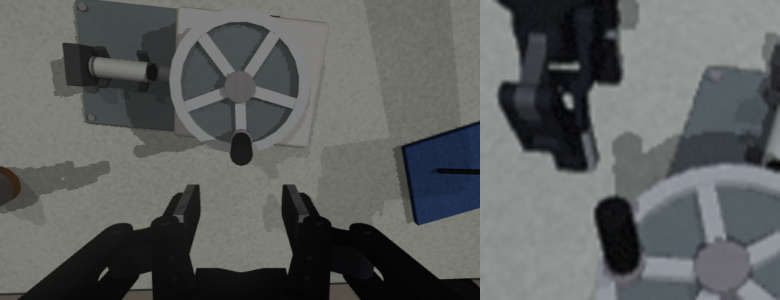

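The wrist view shows the grip at (241,150) in the half-size picture and the hub at (238,86), between the open fingers ahead of the tool. I'll refit the rim and grip from this view.

```bash
python3 - <<'E'
from h import *
from scipy.optimize import least_squares
d=load('w6.png'); im=cv2.imread('pics/w6.png'); g=cv2.GaussianBlur(cv2.cvtColor(im,6),(3,3),0).astype(np.float32)
c0=np.array([319,112.]); pts=[]
for a in np.radians(np.arange(0,360,2)):
    rr=np.arange(68,90,.5); v=np.array([cv2.getRectSubPix(g,(1,1),tuple(map(float,c0+r*np.array([np.cos(a),np.sin(a)]))))[0,0] for r in rr])
    gr=v[4:]-v[:-4]; k=gr.argmax()
    if gr[k]>25: pts.append(ray(d,*(c0+rr[k+2]*np.array([np.cos(a),np.sin(a)])),.106)[:2])
pts=np.array(pts); f=lambda p:np.hypot(*(pts-p[:2]).T)-p[2]
r=least_squares(f,[.573,.177,.06],loss='soft_l1',f_scale=.0005); print('inner rim',len(pts),r.x.round(4))
m=(g<22).astype(np.uint8); m[:165]=0; m[230:]=0; m[:,:295]=0; m[:,345:]=0
n,l,s,c=cv2.connectedComponentsWithStats(m); i=s[1:,4].argmax()+1; print(s[i],c[i]); B=s[i]
# fit axis: silhouette of model sleeve vs mask, both views
def sil(d,x,y):
    P=[proj(d,[x+.011*np.cos(a),y+.011*np.sin(a),z]) for z in(.112,.162) for a in np.arange(0,6.28,.3)]
    h=cv2.convexHull(np.float32(P)); M=np.zeros((400,640),np.uint8); cv2.fillConvexPoly(M,(h*16).round().astype(np.int32),1,shift=4); return M
d5=load('w5.png');g5=cv2.GaussianBlur(cv2.cvtColor(cv2.imread('pics/w5.png'),6),(3,3),0)
m5=(g5<22).astype(np.uint8); m5[:,:380]=0;m5[:80]=0;m5[140:]=0;m5[:,440:]=0
for dd,mm in((d,(l==i).astype(np.uint8)),(d5,m5)):
    best=max(((np.sum(sil(dd,x,y)&mm)/np.sum(sil(dd,x,y)|mm),x,y) for x in np.arange(.625,.638,.0005) for y in np.arange(.167,.179,.0005))); print(np.round(best,4))
E
```

```text
inner rim 144 [0.5716 0.1729 0.0642]
[322 179   7   5  15] [324.33333333 181.26666667]
[0.0129 0.6255 0.1755]
[0.7847 0.63   0.1715]
```

Request:
step_arm(commands=[0.0007, -0.0006, 0.015, 0, 0, 0, 0.0007, -0.0006, 0.035, 0, 0, 0, 0.0007, -0.0006, 0.055, 0, 0, 0, 0.0007, -0.0006, 0.075, 0, 0, 0, 0.0007, -0.0006, 0.095, 0, 0, 0, 0.0007, -0.0006, 0.108, 0, 0, 0, 0.0007, -0.0006, 0.116, 0, 0, 0, 0.0007, -0.0006, 0.118, 0, 0, 0, 0.0007, -0.0006, 0.118, 0, 0, 0, 0.0007, -0.0006, 0.118, 0, 0, 0])

```text
t: 14.6
tcp_pos: [0.632, 0.1716, 0.1233]
tool_rot: [0.02, 1.0, 0.0, 0.001]
force: [0.5, -0.5, -0.2]
finger_gap: 0.601
gripper_force: 0.0
```

```bash
python3 - <<'E'
from h import *
st(); print(manip.sense()['ft_torque'])
E
```

```text
{'t': 14.6, 'q': [0.0947, 0.693, 1.4446, 0.0, 1.002, -1.4354], 'tcp_pos': [0.632, 0.1716, 0.1233], 'tool_rot': [0.0203, 0.9998, 0.0001, 0.001], 'force': [0.5032, -0.5424, -0.2009], 'finger_gap': 0.601, 'gripper_force': 0.0}
[0.02183656 0.05662352 0.05850687]
```

Request:
step_arm(commands=[0, 0, 0, 0, 0, 0, 0, 0, 0, 0, 0, 0, 0, 0, 0, 0, 0, 0, 0, 0, 0, 0, 0, 0, 0, 0, 0, 0, 0, 0, 0, 0, 0, 0, 0, 0, 0, 0, 0, 0, 0, 0, 0, 0, 0, 0, 0, 0, 0, 0, 0, 0, 0, 0, 0, 0, 0, 0, 0, 0], jaw=0, grip_force=40)

```text
t: 15.6
tcp_pos: [0.6318, 0.1716, 0.1231]
tool_rot: [0.02, 1.0, 0.0, 0.001]
force: [-1.4, 1.0, 6.1]
finger_gap: 0.247
gripper_force: 39.1
```

```bash
python3 - <<'E'
from h import *
st(); print(manip.sense()['ft_torque'])
E
```

```text
{'t': 15.6, 'q': [0.0948, 0.6931, 1.4449, 0.0, 1.0022, -1.4354], 'tcp_pos': [0.6318, 0.1716, 0.1231], 'tool_rot': [0.0203, 0.9998, 0.0001, 0.0007], 'force': [-1.3759, 0.9793, 6.1011], 'finger_gap': 0.2473, 'gripper_force': 39.0706}
[ 0.00672635  0.13088847 -0.04445657]
```

```bash
cat > nx.py <<'E'
import sys,json,os
from h import *
from scipy.optimize import least_squares
X=np.array([-.9992,.0406]);Y=np.array([.0406,.9992]); C=np.array([.5716,.1729]); R=.060
j=json.load(open('st.json')) if os.path.exists('st.json') else dict(cmd=[.6318,.1716],data=[])
s=manip.sense(); F=np.array(s['force'][:2]); p=np.array(s['tcp_pos'][:2]); w=p+F/8000
j['data'].append(w.tolist()); D=np.array(j['data'])
c=least_squares(lambda c:np.r_[(np.hypot(*(D-c).T)-R)/.00015,(c-C)/.0006],C).x
u=(w-c)/np.hypot(*(w-c)); fr=-F@u/8; ft=-F@np.array([u[1],-u[0]])/8
ang=lambda v:np.degrees(np.arctan2(*(v-c)[::-1]))
turn=(ang(D[0])-ang(w)+5)%360-5   # resting pin angle turned
if s['t']>35 and turn<90: turn+=360
off=(p-np.array(j['cmd']))*1000
print('t',round(s['t'],2),'c',c.round(4),'turned',round(turn,2),'float_r',fr.round(2),'float_t',ft.round(2),'Fz',round(s['force'][2],1),'tcp-cmd mm',off.round(2))
q0=np.array(j['cmd']); a0=ang(q0); r0=np.hypot(*(q0-c)); N=float(sys.argv[1]); rows=[]
for k in range(1,11):
    a=np.radians(a0-N*k/10); r=r0+(R-r0)*min(1,k/5)
    q=c+r*np.array([np.cos(a),np.sin(a)])-q0; rows+=[round(q@X,4),round(q@Y,4),0,0,0,0]
print('cmd radius mm',round(r0*1e3,2),'cmd turned',round((ang(D[0])-a0)%360,2)); print([float(x) for x in rows])
j['cmd']=(q0+rows[-6]*X+rows[-5]*Y).tolist(); json.dump(j,open('st.json','w'))
E
python3 nx.py 6
```

```text
t 15.6 c [0.5716 0.1729] turned 0.0 float_r 0.17 float_t 0.12 Fz 6.1 tcp-cmd mm [-0.05 -0.03]
cmd radius mm 60.22 cmd turned 0.08
[0.0, -0.0006, 0.0, 0.0, 0.0, 0.0, 0.0001, -0.0013, 0.0, 0.0, 0.0, 0.0, 0.0001, -0.0019, 0.0, 0.0, 0.0, 0.0, 0.0002, -0.0025, 0.0, 0.0, 0.0, 0.0, 0.0002, -0.0031, 0.0, 0.0, 0.0, 0.0, 0.0003, -0.0038, 0.0, 0.0, 0.0, 0.0, 0.0003, -0.0044, 0.0, 0.0, 0.0, 0.0, 0.0003, -0.005, 0.0, 0.0, 0.0, 0.0, 0.0004, -0.0057, 0.0, 0.0, 0.0, 0.0, 0.0004, -0.0063, 0.0, 0.0, 0.0, 0.0]
```

Request:
step_arm(commands=[0, -0.0006, 0, 0, 0, 0, 0.0001, -0.0013, 0, 0, 0, 0, 0.0001, -0.0019, 0, 0, 0, 0, 0.0002, -0.0025, 0, 0, 0, 0, 0.0002, -0.0031, 0, 0, 0, 0, 0.0003, -0.0038, 0, 0, 0, 0, 0.0003, -0.0044, 0, 0, 0, 0, 0.0003, -0.005, 0, 0, 0, 0, 0.0004, -0.0057, 0, 0, 0, 0, 0.0004, -0.0063, 0, 0, 0, 0])

```text
t: 16.6
tcp_pos: [0.6313, 0.1656, 0.1231]
tool_rot: [0.02, 1.0, 0.0, 0.001]
force: [-0.3, 0.8, 5.4]
finger_gap: 0.249
gripper_force: 39.1
```

```bash
python3 nx.py 12
```

```text
t 16.6 c [0.5716 0.1728] turned 5.76 float_r 0.04 float_t 0.09 Fz 5.4 tcp-cmd mm [0.13 0.26]
cmd radius mm 59.99 cmd turned 6.1
[0.0001, -0.0013, 0.0, 0.0, 0.0, 0.0, 0.0003, -0.0025, 0.0, 0.0, 0.0, 0.0, 0.0004, -0.0037, 0.0, 0.0, 0.0, 0.0, 0.0006, -0.005, 0.0, 0.0, 0.0, 0.0, 0.0008, -0.0062, 0.0, 0.0, 0.0, 0.0, 0.0011, -0.0075, 0.0, 0.0, 0.0, 0.0, 0.0014, -0.0087, 0.0, 0.0, 0.0, 0.0, 0.0017, -0.0099, 0.0, 0.0, 0.0, 0.0, 0.002, -0.0111, 0.0, 0.0, 0.0, 0.0, 0.0024, -0.0123, 0.0, 0.0, 0.0, 0.0]
```

Request:
step_arm(commands=[0.0001, -0.0013, 0, 0, 0, 0, 0.0003, -0.0025, 0, 0, 0, 0, 0.0004, -0.0037, 0, 0, 0, 0, 0.0006, -0.005, 0, 0, 0, 0, 0.0008, -0.0062, 0, 0, 0, 0, 0.0011, -0.0075, 0, 0, 0, 0, 0.0014, -0.0087, 0, 0, 0, 0, 0.0017, -0.0099, 0, 0, 0, 0, 0.002, -0.0111, 0, 0, 0, 0, 0.0024, -0.0123, 0, 0, 0, 0])

```text
t: 17.6
tcp_pos: [0.6284, 0.1534, 0.1232]
tool_rot: [0.02, 1.0, 0.0, 0.001]
force: [-0.2, 1.8, 6.0]
finger_gap: 0.248
gripper_force: 39.1
```

```bash
python3 nx.py 12
```

```text
t 17.6 c [0.5716 0.1729] turned 17.6 float_r 0.1 float_t 0.2 Fz 6.0 tcp-cmd mm [0.19 0.27]
cmd radius mm 59.98 cmd turned 18.09
[0.0004, -0.0012, 0.0, 0.0, 0.0, 0.0, 0.0008, -0.0024, 0.0, 0.0, 0.0, 0.0, 0.0012, -0.0036, 0.0, 0.0, 0.0, 0.0, 0.0017, -0.0047, 0.0, 0.0, 0.0, 0.0, 0.0021, -0.0059, 0.0, 0.0, 0.0, 0.0, 0.0026, -0.0071, 0.0, 0.0, 0.0, 0.0, 0.0032, -0.0082, 0.0, 0.0, 0.0, 0.0, 0.0037, -0.0093, 0.0, 0.0, 0.0, 0.0, 0.0043, -0.0104, 0.0, 0.0, 0.0, 0.0, 0.0049, -0.0116, 0.0, 0.0, 0.0, 0.0]
```

Request:
step_arm(commands=[0.0004, -0.0012, 0, 0, 0, 0, 0.0008, -0.0024, 0, 0, 0, 0, 0.0012, -0.0036, 0, 0, 0, 0, 0.0017, -0.0047, 0, 0, 0, 0, 0.0021, -0.0059, 0, 0, 0, 0, 0.0026, -0.0071, 0, 0, 0, 0, 0.0032, -0.0082, 0, 0, 0, 0, 0.0037, -0.0093, 0, 0, 0, 0, 0.0043, -0.0104, 0, 0, 0, 0, 0.0049, -0.0116, 0, 0, 0, 0])

```text
t: 18.6
tcp_pos: [0.6231, 0.1421, 0.1232]
tool_rot: [0.02, 1.0, 0.0, 0.001]
force: [0.1, 1.9, 5.3]
finger_gap: 0.248
gripper_force: 39.1
```

```bash
python3 nx.py 14
```

```text
t 18.6 c [0.5716 0.173 ] turned 29.53 float_r 0.11 float_t 0.21 Fz 5.3 tcp-cmd mm [0.24 0.34]
cmd radius mm 60.06 cmd turned 30.13
[0.0007, -0.0013, 0.0, 0.0, 0.0, 0.0, 0.0015, -0.0025, 0.0, 0.0, 0.0, 0.0, 0.0023, -0.0037, 0.0, 0.0, 0.0, 0.0, 0.0031, -0.005, 0.0, 0.0, 0.0, 0.0, 0.004, -0.0061, 0.0, 0.0, 0.0, 0.0, 0.0049, -0.0073, 0.0, 0.0, 0.0, 0.0, 0.0058, -0.0085, 0.0, 0.0, 0.0, 0.0, 0.0067, -0.0096, 0.0, 0.0, 0.0, 0.0, 0.0077, -0.0107, 0.0, 0.0, 0.0, 0.0, 0.0087, -0.0118, 0.0, 0.0, 0.0, 0.0]
```

Request:
step_arm(commands=[0.0007, -0.0013, 0, 0, 0, 0, 0.0015, -0.0025, 0, 0, 0, 0, 0.0023, -0.0037, 0, 0, 0, 0, 0.0031, -0.005, 0, 0, 0, 0, 0.004, -0.0061, 0, 0, 0, 0, 0.0049, -0.0073, 0, 0, 0, 0, 0.0058, -0.0085, 0, 0, 0, 0, 0.0067, -0.0096, 0, 0, 0, 0, 0.0077, -0.0107, 0, 0, 0, 0, 0.0087, -0.0118, 0, 0, 0, 0])

```text
t: 19.6
tcp_pos: [0.6142, 0.1307, 0.1232]
tool_rot: [0.02, 1.0, 0.0, 0.001]
force: [0.4, 1.7, 4.9]
finger_gap: 0.244
gripper_force: 39.1
```

```bash
python3 nx.py 14
```

```text
t 19.6 c [0.5716 0.1731] turned 43.38 float_r 0.12 float_t 0.19 Fz 4.9 tcp-cmd mm [0.52 0.37]
cmd radius mm 60.0 cmd turned 44.15
[0.001, -0.0011, 0.0, 0.0, 0.0, 0.0, 0.0021, -0.0021, 0.0, 0.0, 0.0, 0.0, 0.0031, -0.0031, 0.0, 0.0, 0.0, 0.0, 0.0042, -0.0041, 0.0, 0.0, 0.0, 0.0, 0.0053, -0.005, 0.0, 0.0, 0.0, 0.0, 0.0065, -0.006, 0.0, 0.0, 0.0, 0.0, 0.0076, -0.0069, 0.0, 0.0, 0.0, 0.0, 0.0088, -0.0077, 0.0, 0.0, 0.0, 0.0, 0.01, -0.0086, 0.0, 0.0, 0.0, 0.0, 0.0112, -0.0094, 0.0, 0.0, 0.0, 0.0]
```

Request:
step_arm(commands=[0.001, -0.0011, 0, 0, 0, 0, 0.0021, -0.0021, 0, 0, 0, 0, 0.0031, -0.0031, 0, 0, 0, 0, 0.0042, -0.0041, 0, 0, 0, 0, 0.0053, -0.005, 0, 0, 0, 0, 0.0065, -0.006, 0, 0, 0, 0, 0.0076, -0.0069, 0, 0, 0, 0, 0.0088, -0.0077, 0, 0, 0, 0, 0.01, -0.0086, 0, 0, 0, 0, 0.0112, -0.0094, 0, 0, 0, 0])

```text
t: 20.6
tcp_pos: [0.603, 0.1218, 0.1232]
tool_rot: [0.02, 1.0, 0.001, 0.002]
force: [1.5, 2.4, 4.8]
finger_gap: 0.247
gripper_force: 39.1
```

```bash
python3 nx.py 14
```

```text
t 20.6 c [0.5716 0.1731] turned 56.96 float_r 0.16 float_t 0.32 Fz 4.8 tcp-cmd mm [0.83 0.4 ]
cmd radius mm 60.06 cmd turned 58.14
[0.0012, -0.0008, 0.0, 0.0, 0.0, 0.0, 0.0025, -0.0015, 0.0, 0.0, 0.0, 0.0, 0.0038, -0.0022, 0.0, 0.0, 0.0, 0.0, 0.0051, -0.0029, 0.0, 0.0, 0.0, 0.0, 0.0064, -0.0035, 0.0, 0.0, 0.0, 0.0, 0.0077, -0.0042, 0.0, 0.0, 0.0, 0.0, 0.0091, -0.0048, 0.0, 0.0, 0.0, 0.0, 0.0104, -0.0053, 0.0, 0.0, 0.0, 0.0, 0.0118, -0.0058, 0.0, 0.0, 0.0, 0.0, 0.0132, -0.0063, 0.0, 0.0, 0.0, 0.0]
```

Request:
step_arm(commands=[0.0012, -0.0008, 0, 0, 0, 0, 0.0025, -0.0015, 0, 0, 0, 0, 0.0038, -0.0022, 0, 0, 0, 0, 0.0051, -0.0029, 0, 0, 0, 0, 0.0064, -0.0035, 0, 0, 0, 0, 0.0077, -0.0042, 0, 0, 0, 0, 0.0091, -0.0048, 0, 0, 0, 0, 0.0104, -0.0053, 0, 0, 0, 0, 0.0118, -0.0058, 0, 0, 0, 0, 0.0132, -0.0063, 0, 0, 0, 0])

```text
t: 21.6
tcp_pos: [0.5899, 0.1158, 0.1231]
tool_rot: [0.02, 1.0, 0.0, 0.002]
force: [3.2, 1.8, 4.7]
finger_gap: 0.243
gripper_force: 39.1
```

```bash
python3 nx.py 14
```

```text
t 21.6 c [0.5716 0.1731] turned 70.54 float_r 0.09 float_t 0.45 Fz 4.7 tcp-cmd mm [1.23 0.2 ]
cmd radius mm 59.95 cmd turned 72.15
[0.0014, -0.0005, 0.0, 0.0, 0.0, 0.0, 0.0028, -0.0009, 0.0, 0.0, 0.0, 0.0, 0.0042, -0.0013, 0.0, 0.0, 0.0, 0.0, 0.0056, -0.0017, 0.0, 0.0, 0.0, 0.0, 0.007, -0.002, 0.0, 0.0, 0.0, 0.0, 0.0085, -0.0023, 0.0, 0.0, 0.0, 0.0, 0.0099, -0.0025, 0.0, 0.0, 0.0, 0.0, 0.0114, -0.0027, 0.0, 0.0, 0.0, 0.0, 0.0128, -0.0029, 0.0, 0.0, 0.0, 0.0, 0.0143, -0.003, 0.0, 0.0, 0.0, 0.0]
```

Request:
step_arm(commands=[0.0014, -0.0005, 0, 0, 0, 0, 0.0028, -0.0009, 0, 0, 0, 0, 0.0042, -0.0013, 0, 0, 0, 0, 0.0056, -0.0017, 0, 0, 0, 0, 0.007, -0.002, 0, 0, 0, 0, 0.0085, -0.0023, 0, 0, 0, 0, 0.0099, -0.0025, 0, 0, 0, 0, 0.0114, -0.0027, 0, 0, 0, 0, 0.0128, -0.0029, 0, 0, 0, 0, 0.0143, -0.003, 0, 0, 0, 0])

```text
t: 22.6
tcp_pos: [0.576, 0.1132, 0.1231]
tool_rot: [0.02, 1.0, 0.0, 0.003]
force: [5.1, 0.8, 4.9]
finger_gap: 0.247
gripper_force: 39.2
```

```bash
python3 nx.py 14
```

```text
t 22.6 c [0.5716 0.1731] turned 83.9 float_r 0.04 float_t 0.65 Fz 4.9 tcp-cmd mm [ 1.72 -0.03]
cmd radius mm 59.94 cmd turned 86.15
[0.0015, -0.0001, 0.0, 0.0, 0.0, 0.0, 0.0029, -0.0002, 0.0, 0.0, 0.0, 0.0, 0.0044, -0.0002, 0.0, 0.0, 0.0, 0.0, 0.0059, -0.0003, 0.0, 0.0, 0.0, 0.0, 0.0073, -0.0002, 0.0, 0.0, 0.0, 0.0, 0.0088, -0.0002, 0.0, 0.0, 0.0, 0.0, 0.0102, -0.0001, 0.0, 0.0, 0.0, 0.0, 0.0117, 0.0001, 0.0, 0.0, 0.0, 0.0, 0.0132, 0.0003, 0.0, 0.0, 0.0, 0.0, 0.0146, 0.0005, 0.0, 0.0, 0.0, 0.0]
```

Request:
step_arm(commands=[0.0015, -0.0001, 0, 0, 0, 0, 0.0029, -0.0002, 0, 0, 0, 0, 0.0044, -0.0002, 0, 0, 0, 0, 0.0059, -0.0003, 0, 0, 0, 0, 0.0073, -0.0002, 0, 0, 0, 0, 0.0088, -0.0002, 0, 0, 0, 0, 0.0102, -0.0001, 0, 0, 0, 0, 0.0117, 0.0001, 0, 0, 0, 0, 0.0132, 0.0003, 0, 0, 0, 0, 0.0146, 0.0005, 0, 0, 0, 0])

```text
t: 23.6
tcp_pos: [0.5619, 0.1138, 0.1232]
tool_rot: [0.02, 1.0, -0.0, 0.003]
force: [4.8, -0.1, 4.7]
finger_gap: 0.247
gripper_force: 39.2
```

```bash
python3 nx.py 14
```

```text
t 23.6 c [0.5716 0.1731] turned 97.4 float_r 0.08 float_t 0.6 Fz 4.7 tcp-cmd mm [ 2.23 -0.49]
cmd radius mm 59.99 cmd turned 100.14
[0.0014, 0.0002, 0.0, 0.0, 0.0, 0.0, 0.0029, 0.0005, 0.0, 0.0, 0.0, 0.0, 0.0043, 0.0009, 0.0, 0.0, 0.0, 0.0, 0.0057, 0.0012, 0.0, 0.0, 0.0, 0.0, 0.0072, 0.0016, 0.0, 0.0, 0.0, 0.0, 0.0086, 0.002, 0.0, 0.0, 0.0, 0.0, 0.0099, 0.0025, 0.0, 0.0, 0.0, 0.0, 0.0113, 0.003, 0.0, 0.0, 0.0, 0.0, 0.0127, 0.0035, 0.0, 0.0, 0.0, 0.0, 0.0141, 0.0041, 0.0, 0.0, 0.0, 0.0]
```

Request:
step_arm(commands=[0.0014, 0.0002, 0, 0, 0, 0, 0.0029, 0.0005, 0, 0, 0, 0, 0.0043, 0.0009, 0, 0, 0, 0, 0.0057, 0.0012, 0, 0, 0, 0, 0.0072, 0.0016, 0, 0, 0, 0, 0.0086, 0.002, 0, 0, 0, 0, 0.0099, 0.0025, 0, 0, 0, 0, 0.0113, 0.003, 0, 0, 0, 0, 0.0127, 0.0035, 0, 0, 0, 0, 0.0141, 0.0041, 0, 0, 0, 0])

```text
t: 24.6
tcp_pos: [0.5485, 0.1178, 0.1231]
tool_rot: [0.02, 1.0, -0.001, 0.004]
force: [6.3, -2.2, 4.7]
finger_gap: 0.245
gripper_force: 39.2
```

```bash
python3 nx.py 14
```

```text
t 24.6 c [0.5716 0.1731] turned 110.57 float_r 0.04 float_t 0.83 Fz 4.7 tcp-cmd mm [ 2.71 -1.19]
cmd radius mm 60.0 cmd turned 114.19
[0.0013, 0.0006, 0.0, 0.0, 0.0, 0.0, 0.0027, 0.0012, 0.0, 0.0, 0.0, 0.0, 0.004, 0.0019, 0.0, 0.0, 0.0, 0.0, 0.0053, 0.0026, 0.0, 0.0, 0.0, 0.0, 0.0065, 0.0033, 0.0, 0.0, 0.0, 0.0, 0.0078, 0.004, 0.0, 0.0, 0.0, 0.0, 0.009, 0.0048, 0.0, 0.0, 0.0, 0.0, 0.0103, 0.0056, 0.0, 0.0, 0.0, 0.0, 0.0115, 0.0065, 0.0, 0.0, 0.0, 0.0, 0.0126, 0.0074, 0.0, 0.0, 0.0, 0.0]
```

Request:
step_arm(commands=[0.0013, 0.0006, 0, 0, 0, 0, 0.0027, 0.0012, 0, 0, 0, 0, 0.004, 0.0019, 0, 0, 0, 0, 0.0053, 0.0026, 0, 0, 0, 0, 0.0065, 0.0033, 0, 0, 0, 0, 0.0078, 0.004, 0, 0, 0, 0, 0.009, 0.0048, 0, 0, 0, 0, 0.0103, 0.0056, 0, 0, 0, 0, 0.0115, 0.0065, 0, 0, 0, 0, 0.0126, 0.0074, 0, 0, 0, 0])

```text
t: 25.6
tcp_pos: [0.5367, 0.1246, 0.1232]
tool_rot: [0.02, 1.0, -0.002, 0.004]
force: [6.8, -6.3, 4.2]
finger_gap: 0.244
gripper_force: 39.2
```

```bash
python3 nx.py 14
```

```text
t 25.6 c [0.5717 0.1731] turned 123.29 float_r -0.16 float_t 1.14 Fz 4.2 tcp-cmd mm [ 3.24 -2.29]
cmd radius mm 59.96 cmd turned 128.17
[0.0012, 0.0009, 0.0, 0.0, 0.0, 0.0, 0.0023, 0.0018, 0.0, 0.0, 0.0, 0.0, 0.0034, 0.0028, 0.0, 0.0, 0.0, 0.0, 0.0045, 0.0037, 0.0, 0.0, 0.0, 0.0, 0.0056, 0.0047, 0.0, 0.0, 0.0, 0.0, 0.0066, 0.0058, 0.0, 0.0, 0.0, 0.0, 0.0076, 0.0068, 0.0, 0.0, 0.0, 0.0, 0.0086, 0.0079, 0.0, 0.0, 0.0, 0.0, 0.0096, 0.009, 0.0, 0.0, 0.0, 0.0, 0.0105, 0.0102, 0.0, 0.0, 0.0, 0.0]
```

Request:
step_arm(commands=[0.0012, 0.0009, 0, 0, 0, 0, 0.0023, 0.0018, 0, 0, 0, 0, 0.0034, 0.0028, 0, 0, 0, 0, 0.0045, 0.0037, 0, 0, 0, 0, 0.0056, 0.0047, 0, 0, 0, 0, 0.0066, 0.0058, 0, 0, 0, 0, 0.0076, 0.0068, 0, 0, 0, 0, 0.0086, 0.0079, 0, 0, 0, 0, 0.0096, 0.009, 0, 0, 0, 0, 0.0105, 0.0102, 0, 0, 0, 0])

```text
t: 26.6
tcp_pos: [0.5255, 0.135, 0.1231]
tool_rot: [0.02, 1.0, -0.002, 0.003]
force: [4.6, -6.6, 6.4]
finger_gap: 0.246
gripper_force: 39.3
```

```bash
python3 nx.py 12
```

```text
t 26.6 c [0.5717 0.1731] turned 138.11 float_r -0.1 float_t 1.0 Fz 6.4 tcp-cmd mm [ 2.11 -2.5 ]
cmd radius mm 59.98 cmd turned 142.19
[0.0008, 0.001, 0.0, 0.0, 0.0, 0.0, 0.0015, 0.002, 0.0, 0.0, 0.0, 0.0, 0.0023, 0.003, 0.0, 0.0, 0.0, 0.0, 0.003, 0.004, 0.0, 0.0, 0.0, 0.0, 0.0037, 0.0051, 0.0, 0.0, 0.0, 0.0, 0.0044, 0.0061, 0.0, 0.0, 0.0, 0.0, 0.005, 0.0072, 0.0, 0.0, 0.0, 0.0, 0.0056, 0.0083, 0.0, 0.0, 0.0, 0.0, 0.0062, 0.0094, 0.0, 0.0, 0.0, 0.0, 0.0068, 0.0105, 0.0, 0.0, 0.0, 0.0]
```

Request:
step_arm(commands=[0.0008, 0.001, 0, 0, 0, 0, 0.0015, 0.002, 0, 0, 0, 0, 0.0023, 0.003, 0, 0, 0, 0, 0.003, 0.004, 0, 0, 0, 0, 0.0037, 0.0051, 0, 0, 0, 0, 0.0044, 0.0061, 0, 0, 0, 0, 0.005, 0.0072, 0, 0, 0, 0, 0.0056, 0.0083, 0, 0, 0, 0, 0.0062, 0.0094, 0, 0, 0, 0, 0.0068, 0.0105, 0, 0, 0, 0])

```text
t: 27.6
tcp_pos: [0.5182, 0.146, 0.1231]
tool_rot: [0.02, 1.0, -0.002, 0.002]
force: [2.5, -4.3, 8.2]
finger_gap: 0.244
gripper_force: 39.4
```

```bash
python3 nx.py 12
```

```text
t 27.6 c [0.5717 0.1731] turned 151.2 float_r 0.03 float_t 0.62 Fz 8.2 tcp-cmd mm [ 1.11 -2.21]
cmd radius mm 60.02 cmd turned 154.15
[0.0006, 0.0011, 0.0, 0.0, 0.0, 0.0, 0.0011, 0.0023, 0.0, 0.0, 0.0, 0.0, 0.0016, 0.0034, 0.0, 0.0, 0.0, 0.0, 0.0021, 0.0046, 0.0, 0.0, 0.0, 0.0, 0.0025, 0.0058, 0.0, 0.0, 0.0, 0.0, 0.003, 0.0069, 0.0, 0.0, 0.0, 0.0, 0.0034, 0.0081, 0.0, 0.0, 0.0, 0.0, 0.0037, 0.0093, 0.0, 0.0, 0.0, 0.0, 0.0041, 0.0105, 0.0, 0.0, 0.0, 0.0, 0.0044, 0.0117, 0.0, 0.0, 0.0, 0.0]
```

Request:
step_arm(commands=[0.0006, 0.0011, 0, 0, 0, 0, 0.0011, 0.0023, 0, 0, 0, 0, 0.0016, 0.0034, 0, 0, 0, 0, 0.0021, 0.0046, 0, 0, 0, 0, 0.0025, 0.0058, 0, 0, 0, 0, 0.003, 0.0069, 0, 0, 0, 0, 0.0034, 0.0081, 0, 0, 0, 0, 0.0037, 0.0093, 0, 0, 0, 0, 0.0041, 0.0105, 0, 0, 0, 0, 0.0044, 0.0117, 0, 0, 0, 0])

```text
t: 28.6
tcp_pos: [0.5134, 0.1584, 0.1231]
tool_rot: [0.02, 1.0, -0.001, 0.001]
force: [2.0, -3.9, 7.8]
finger_gap: 0.249
gripper_force: 39.4
```

```bash
python3 nx.py 12
```

```text
t 28.6 c [0.5717 0.1731] turned 163.95 float_r 0.12 float_t 0.53 Fz 7.8 tcp-cmd mm [ 0.31 -1.7 ]
cmd radius mm 59.98 cmd turned 166.11
[0.0003, 0.0012, 0.0, 0.0, 0.0, 0.0, 0.0006, 0.0024, 0.0, 0.0, 0.0, 0.0, 0.0009, 0.0037, 0.0, 0.0, 0.0, 0.0, 0.0011, 0.0049, 0.0, 0.0, 0.0, 0.0, 0.0013, 0.0061, 0.0, 0.0, 0.0, 0.0, 0.0015, 0.0074, 0.0, 0.0, 0.0, 0.0, 0.0016, 0.0086, 0.0, 0.0, 0.0, 0.0, 0.0018, 0.0099, 0.0, 0.0, 0.0, 0.0, 0.0019, 0.0111, 0.0, 0.0, 0.0, 0.0, 0.002, 0.0124, 0.0, 0.0, 0.0, 0.0]
```

Request:
step_arm(commands=[0.0003, 0.0012, 0, 0, 0, 0, 0.0006, 0.0024, 0, 0, 0, 0, 0.0009, 0.0037, 0, 0, 0, 0, 0.0011, 0.0049, 0, 0, 0, 0, 0.0013, 0.0061, 0, 0, 0, 0, 0.0015, 0.0074, 0, 0, 0, 0, 0.0016, 0.0086, 0, 0, 0, 0, 0.0018, 0.0099, 0, 0, 0, 0, 0.0019, 0.0111, 0, 0, 0, 0, 0.002, 0.0124, 0, 0, 0, 0])

```text
t: 29.6
tcp_pos: [0.5115, 0.1716, 0.1231]
tool_rot: [0.02, 1.0, -0.001, 0.001]
force: [1.4, -2.2, 8.6]
finger_gap: 0.247
gripper_force: 39.5
```

```bash
python3 nx.py 12
```

```text
t 29.6 c [0.5717 0.1731] turned 176.9 float_r 0.16 float_t 0.28 Fz 8.6 tcp-cmd mm [-0.13 -1.01]
cmd radius mm 60.05 cmd turned 178.12
[0.0, 0.0013, 0.0, 0.0, 0.0, 0.0, 0.0001, 0.0025, 0.0, 0.0, 0.0, 0.0, 0.0, 0.0038, 0.0, 0.0, 0.0, 0.0, 0.0, 0.005, 0.0, 0.0, 0.0, 0.0, -0.0001, 0.0063, 0.0, 0.0, 0.0, 0.0, -0.0001, 0.0075, 0.0, 0.0, 0.0, 0.0, -0.0003, 0.0088, 0.0, 0.0, 0.0, 0.0, -0.0004, 0.01, 0.0, 0.0, 0.0, 0.0, -0.0005, 0.0113, 0.0, 0.0, 0.0, 0.0, -0.0007, 0.0125, 0.0, 0.0, 0.0, 0.0]
```

Request:
step_arm(commands=[0, 0.0013, 0, 0, 0, 0, 0.0001, 0.0025, 0, 0, 0, 0, 0, 0.0038, 0, 0, 0, 0, 0, 0.005, 0, 0, 0, 0, -0.0001, 0.0063, 0, 0, 0, 0, -0.0001, 0.0075, 0, 0, 0, 0, -0.0003, 0.0088, 0, 0, 0, 0, -0.0004, 0.01, 0, 0, 0, 0, -0.0005, 0.0113, 0, 0, 0, 0, -0.0007, 0.0125, 0, 0, 0, 0])

```text
t: 30.6
tcp_pos: [0.5126, 0.1846, 0.1231]
tool_rot: [0.02, 1.0, -0.0, 0.001]
force: [0.5, 0.7, 9.4]
finger_gap: 0.245
gripper_force: 39.6
```

```bash
python3 nx.py 12
```

```text
t 30.6 c [0.5717 0.1731] turned 189.78 float_r 0.05 float_t -0.1 Fz 9.4 tcp-cmd mm [-0.21 -0.39]
cmd radius mm 60.02 cmd turned 190.09
[-0.0002, 0.0012, 0.0, 0.0, 0.0, 0.0, -0.0005, 0.0025, 0.0, 0.0, 0.0, 0.0, -0.0007, 0.0037, 0.0, 0.0, 0.0, 0.0, -0.001, 0.0049, 0.0, 0.0, 0.0, 0.0, -0.0013, 0.0061, 0.0, 0.0, 0.0, 0.0, -0.0017, 0.0073, 0.0, 0.0, 0.0, 0.0, -0.002, 0.0085, 0.0, 0.0, 0.0, 0.0, -0.0024, 0.0097, 0.0, 0.0, 0.0, 0.0, -0.0029, 0.0109, 0.0, 0.0, 0.0, 0.0, -0.0033, 0.0121, 0.0, 0.0, 0.0, 0.0]
```

Request:
step_arm(commands=[-0.0002, 0.0012, 0, 0, 0, 0, -0.0005, 0.0025, 0, 0, 0, 0, -0.0007, 0.0037, 0, 0, 0, 0, -0.001, 0.0049, 0, 0, 0, 0, -0.0013, 0.0061, 0, 0, 0, 0, -0.0017, 0.0073, 0, 0, 0, 0, -0.002, 0.0085, 0, 0, 0, 0, -0.0024, 0.0097, 0, 0, 0, 0, -0.0029, 0.0109, 0, 0, 0, 0, -0.0033, 0.0121, 0, 0, 0, 0])

```text
t: 31.6
tcp_pos: [0.5166, 0.1971, 0.1231]
tool_rot: [0.02, 1.0, 0.0, 0.001]
force: [0.9, 2.6, 8.3]
finger_gap: 0.249
gripper_force: 39.6
```

```bash
python3 nx.py 12
```

```text
t 31.6 c [0.5717 0.1731] turned 202.5 float_r -0.03 float_t -0.35 Fz 8.3 tcp-cmd mm [-0.05  0.12]
cmd radius mm 59.98 cmd turned 202.08
[-0.0005, 0.0012, 0.0, 0.0, 0.0, 0.0, -0.0009, 0.0023, 0.0, 0.0, 0.0, 0.0, -0.0015, 0.0035, 0.0, 0.0, 0.0, 0.0, -0.002, 0.0046, 0.0, 0.0, 0.0, 0.0, -0.0025, 0.0057, 0.0, 0.0, 0.0, 0.0, -0.0031, 0.0069, 0.0, 0.0, 0.0, 0.0, -0.0037, 0.008, 0.0, 0.0, 0.0, 0.0, -0.0044, 0.009, 0.0, 0.0, 0.0, 0.0, -0.005, 0.0101, 0.0, 0.0, 0.0, 0.0, -0.0057, 0.0112, 0.0, 0.0, 0.0, 0.0]
```

Request:
step_arm(commands=[-0.0005, 0.0012, 0, 0, 0, 0, -0.0009, 0.0023, 0, 0, 0, 0, -0.0015, 0.0035, 0, 0, 0, 0, -0.002, 0.0046, 0, 0, 0, 0, -0.0025, 0.0057, 0, 0, 0, 0, -0.0031, 0.0069, 0, 0, 0, 0, -0.0037, 0.008, 0, 0, 0, 0, -0.0044, 0.009, 0, 0, 0, 0, -0.005, 0.0101, 0, 0, 0, 0, -0.0057, 0.0112, 0, 0, 0, 0])

```text
t: 32.6
tcp_pos: [0.5232, 0.2085, 0.1231]
tool_rot: [0.02, 1.0, 0.001, 0.001]
force: [2.4, 3.5, 7.5]
finger_gap: 0.247
gripper_force: 39.6
```

```bash
python3 nx.py 12
```

```text
t 32.6 c [0.5717 0.1731] turned 215.22 float_r -0.02 float_t -0.53 Fz 7.5 tcp-cmd mm [0.41 0.5 ]
cmd radius mm 60.02 cmd turned 214.1
[-0.0007, 0.001, 0.0, 0.0, 0.0, 0.0, -0.0014, 0.0021, 0.0, 0.0, 0.0, 0.0, -0.0022, 0.0031, 0.0, 0.0, 0.0, 0.0, -0.0029, 0.0041, 0.0, 0.0, 0.0, 0.0, -0.0037, 0.0051, 0.0, 0.0, 0.0, 0.0, -0.0045, 0.006, 0.0, 0.0, 0.0, 0.0, -0.0053, 0.007, 0.0, 0.0, 0.0, 0.0, -0.0062, 0.0079, 0.0, 0.0, 0.0, 0.0, -0.0071, 0.0088, 0.0, 0.0, 0.0, 0.0, -0.0079, 0.0097, 0.0, 0.0, 0.0, 0.0]
```

Request:
step_arm(commands=[-0.0007, 0.001, 0, 0, 0, 0, -0.0014, 0.0021, 0, 0, 0, 0, -0.0022, 0.0031, 0, 0, 0, 0, -0.0029, 0.0041, 0, 0, 0, 0, -0.0037, 0.0051, 0, 0, 0, 0, -0.0045, 0.006, 0, 0, 0, 0, -0.0053, 0.007, 0, 0, 0, 0, -0.0062, 0.0079, 0, 0, 0, 0, -0.0071, 0.0088, 0, 0, 0, 0, -0.0079, 0.0097, 0, 0, 0, 0])

```text
t: 33.6
tcp_pos: [0.532, 0.218, 0.1231]
tool_rot: [0.02, 1.0, 0.001, 0.002]
force: [2.2, 4.4, 6.3]
finger_gap: 0.248
gripper_force: 39.5
```

```bash
python3 nx.py 12
```

```text
t 33.6 c [0.5717 0.1731] turned 227.66 float_r -0.23 float_t -0.57 Fz 6.3 tcp-cmd mm [0.88 0.69]
cmd radius mm 60.0 cmd turned 226.05
[-0.0009, 0.0009, 0.0, 0.0, 0.0, 0.0, -0.0018, 0.0017, 0.0, 0.0, 0.0, 0.0, -0.0028, 0.0026, 0.0, 0.0, 0.0, 0.0, -0.0037, 0.0034, 0.0, 0.0, 0.0, 0.0, -0.0047, 0.0042, 0.0, 0.0, 0.0, 0.0, -0.0057, 0.005, 0.0, 0.0, 0.0, 0.0, -0.0067, 0.0057, 0.0, 0.0, 0.0, 0.0, -0.0077, 0.0065, 0.0, 0.0, 0.0, 0.0, -0.0087, 0.0072, 0.0, 0.0, 0.0, 0.0, -0.0098, 0.0079, 0.0, 0.0, 0.0, 0.0]
```

Request:
step_arm(commands=[-0.0009, 0.0009, 0, 0, 0, 0, -0.0018, 0.0017, 0, 0, 0, 0, -0.0028, 0.0026, 0, 0, 0, 0, -0.0037, 0.0034, 0, 0, 0, 0, -0.0047, 0.0042, 0, 0, 0, 0, -0.0057, 0.005, 0, 0, 0, 0, -0.0067, 0.0057, 0, 0, 0, 0, -0.0077, 0.0065, 0, 0, 0, 0, -0.0087, 0.0072, 0, 0, 0, 0, -0.0098, 0.0079, 0, 0, 0, 0])

```text
t: 34.6
tcp_pos: [0.5424, 0.2254, 0.1232]
tool_rot: [0.02, 1.0, 0.001, 0.002]
force: [3.3, 3.5, 5.9]
finger_gap: 0.249
gripper_force: 39.5
```

```bash
python3 nx.py 14
```

```text
t 34.6 c [0.5717 0.1731] turned 239.94 float_r -0.18 float_t -0.57 Fz 5.9 tcp-cmd mm [1.24 0.57]
cmd radius mm 59.99 cmd turned 238.09
[-0.0012, 0.0008, 0.0, 0.0, 0.0, 0.0, -0.0025, 0.0015, 0.0, 0.0, 0.0, 0.0, -0.0038, 0.0023, 0.0, 0.0, 0.0, 0.0, -0.0051, 0.0029, 0.0, 0.0, 0.0, 0.0, -0.0064, 0.0036, 0.0, 0.0, 0.0, 0.0, -0.0077, 0.0042, 0.0, 0.0, 0.0, 0.0, -0.0091, 0.0048, 0.0, 0.0, 0.0, 0.0, -0.0104, 0.0054, 0.0, 0.0, 0.0, 0.0, -0.0118, 0.0059, 0.0, 0.0, 0.0, 0.0, -0.0132, 0.0064, 0.0, 0.0, 0.0, 0.0]
```

Request:
step_arm(commands=[-0.0012, 0.0008, 0, 0, 0, 0, -0.0025, 0.0015, 0, 0, 0, 0, -0.0038, 0.0023, 0, 0, 0, 0, -0.0051, 0.0029, 0, 0, 0, 0, -0.0064, 0.0036, 0, 0, 0, 0, -0.0077, 0.0042, 0, 0, 0, 0, -0.0091, 0.0048, 0, 0, 0, 0, -0.0104, 0.0054, 0, 0, 0, 0, -0.0118, 0.0059, 0, 0, 0, 0, -0.0132, 0.0064, 0, 0, 0, 0])

```text
t: 35.6
tcp_pos: [0.5559, 0.2309, 0.1232]
tool_rot: [0.02, 1.0, 0.001, 0.002]
force: [3.1, 2.0, 5.6]
finger_gap: 0.246
gripper_force: 39.5
```

```bash
python3 nx.py 14
```

```text
t 35.6 c [0.5717 0.1731] turned 253.8 float_r -0.14 float_t -0.44 Fz 5.6 tcp-cmd mm [1.29 0.23]
cmd radius mm 60.0 cmd turned 252.13
[-0.0014, 0.0005, 0.0, 0.0, 0.0, 0.0, -0.0028, 0.0009, 0.0, 0.0, 0.0, 0.0, -0.0042, 0.0013, 0.0, 0.0, 0.0, 0.0, -0.0056, 0.0016, 0.0, 0.0, 0.0, 0.0, -0.0071, 0.0019, 0.0, 0.0, 0.0, 0.0, -0.0085, 0.0022, 0.0, 0.0, 0.0, 0.0, -0.01, 0.0025, 0.0, 0.0, 0.0, 0.0, -0.0114, 0.0027, 0.0, 0.0, 0.0, 0.0, -0.0129, 0.0028, 0.0, 0.0, 0.0, 0.0, -0.0143, 0.003, 0.0, 0.0, 0.0, 0.0]
```

Request:
step_arm(commands=[-0.0014, 0.0005, 0, 0, 0, 0, -0.0028, 0.0009, 0, 0, 0, 0, -0.0042, 0.0013, 0, 0, 0, 0, -0.0056, 0.0016, 0, 0, 0, 0, -0.0071, 0.0019, 0, 0, 0, 0, -0.0085, 0.0022, 0, 0, 0, 0, -0.01, 0.0025, 0, 0, 0, 0, -0.0114, 0.0027, 0, 0, 0, 0, -0.0129, 0.0028, 0, 0, 0, 0, -0.0143, 0.003, 0, 0, 0, 0])

```text
t: 36.6
tcp_pos: [0.57, 0.233, 0.1232]
tool_rot: [0.02, 1.0, 0.0, 0.002]
force: [2.8, 1.0, 6.4]
finger_gap: 0.242
gripper_force: 39.5
```

```bash
python3 nx.py 14
```

```text
t 36.6 c [0.5717 0.1731] turned 267.41 float_r -0.11 float_t -0.35 Fz 6.4 tcp-cmd mm [ 1.   -0.09]
cmd radius mm 60.01 cmd turned 266.12
[-0.0015, 0.0001, 0.0, 0.0, 0.0, 0.0, -0.0029, 0.0002, 0.0, 0.0, 0.0, 0.0, -0.0044, 0.0002, 0.0, 0.0, 0.0, 0.0, -0.0059, 0.0002, 0.0, 0.0, 0.0, 0.0, -0.0073, 0.0002, 0.0, 0.0, 0.0, 0.0, -0.0088, 0.0001, 0.0, 0.0, 0.0, 0.0, -0.0103, -0.0, 0.0, 0.0, 0.0, 0.0, -0.0117, -0.0002, 0.0, 0.0, 0.0, 0.0, -0.0132, -0.0004, 0.0, 0.0, 0.0, 0.0, -0.0146, -0.0006, 0.0, 0.0, 0.0, 0.0]
```

Request:
step_arm(commands=[-0.0015, 0.0001, 0, 0, 0, 0, -0.0029, 0.0002, 0, 0, 0, 0, -0.0044, 0.0002, 0, 0, 0, 0, -0.0059, 0.0002, 0, 0, 0, 0, -0.0073, 0.0002, 0, 0, 0, 0, -0.0088, 0.0001, 0, 0, 0, 0, -0.0103, 0, 0, 0, 0, 0, -0.0117, -0.0002, 0, 0, 0, 0, -0.0132, -0.0004, 0, 0, 0, 0, -0.0146, -0.0006, 0, 0, 0, 0])

```text
t: 37.6
tcp_pos: [0.5841, 0.2317, 0.1231]
tool_rot: [0.02, 1.0, 0.0, 0.001]
force: [2.1, 2.1, 7.3]
finger_gap: 0.247
gripper_force: 39.5
```

```bash
python3 nx.py 14
```

```text
t 37.6 c [0.5717 0.1732] turned 280.78 float_r -0.31 float_t -0.2 Fz 7.3 tcp-cmd mm [ 0.48 -0.21]
cmd radius mm 59.95 cmd turned 280.09
[-0.0014, -0.0002, 0.0, 0.0, 0.0, 0.0, -0.0029, -0.0005, 0.0, 0.0, 0.0, 0.0, -0.0043, -0.0008, 0.0, 0.0, 0.0, 0.0, -0.0057, -0.0012, 0.0, 0.0, 0.0, 0.0, -0.0072, -0.0016, 0.0, 0.0, 0.0, 0.0, -0.0086, -0.002, 0.0, 0.0, 0.0, 0.0, -0.01, -0.0024, 0.0, 0.0, 0.0, 0.0, -0.0113, -0.0029, 0.0, 0.0, 0.0, 0.0, -0.0127, -0.0035, 0.0, 0.0, 0.0, 0.0, -0.0141, -0.004, 0.0, 0.0, 0.0, 0.0]
```

Request:
step_arm(commands=[-0.0014, -0.0002, 0, 0, 0, 0, -0.0029, -0.0005, 0, 0, 0, 0, -0.0043, -0.0008, 0, 0, 0, 0, -0.0057, -0.0012, 0, 0, 0, 0, -0.0072, -0.0016, 0, 0, 0, 0, -0.0086, -0.002, 0, 0, 0, 0, -0.01, -0.0024, 0, 0, 0, 0, -0.0113, -0.0029, 0, 0, 0, 0, -0.0127, -0.0035, 0, 0, 0, 0, -0.0141, -0.004, 0, 0, 0, 0])

```text
t: 38.6
tcp_pos: [0.5976, 0.2271, 0.1231]
tool_rot: [0.02, 1.0, -0.0, 0.001]
force: [0.6, 0.5, 6.7]
finger_gap: 0.246
gripper_force: 39.5
```

```bash
python3 nx.py 14
```

```text
t 38.6 c [0.5717 0.1732] turned 294.34 float_r -0.09 float_t -0.04 Fz 6.7 tcp-cmd mm [ 0.07 -0.27]
cmd radius mm 60.05 cmd turned 294.13
[-0.0013, -0.0006, 0.0, 0.0, 0.0, 0.0, -0.0027, -0.0012, 0.0, 0.0, 0.0, 0.0, -0.004, -0.0019, 0.0, 0.0, 0.0, 0.0, -0.0053, -0.0026, 0.0, 0.0, 0.0, 0.0, -0.0065, -0.0033, 0.0, 0.0, 0.0, 0.0, -0.0078, -0.0041, 0.0, 0.0, 0.0, 0.0, -0.009, -0.0049, 0.0, 0.0, 0.0, 0.0, -0.0102, -0.0057, 0.0, 0.0, 0.0, 0.0, -0.0114, -0.0065, 0.0, 0.0, 0.0, 0.0, -0.0126, -0.0074, 0.0, 0.0, 0.0, 0.0]
```

Request:
step_arm(commands=[-0.0013, -0.0006, 0, 0, 0, 0, -0.0027, -0.0012, 0, 0, 0, 0, -0.004, -0.0019, 0, 0, 0, 0, -0.0053, -0.0026, 0, 0, 0, 0, -0.0065, -0.0033, 0, 0, 0, 0, -0.0078, -0.0041, 0, 0, 0, 0, -0.009, -0.0049, 0, 0, 0, 0, -0.0102, -0.0057, 0, 0, 0, 0, -0.0114, -0.0065, 0, 0, 0, 0, -0.0126, -0.0074, 0, 0, 0, 0])

```text
t: 39.6
tcp_pos: [0.6097, 0.2193, 0.1231]
tool_rot: [0.02, 1.0, 0.0, 0.001]
force: [1.3, 0.6, 7.3]
finger_gap: 0.244
gripper_force: 39.5
```

```bash
python3 nx.py 14
```

```text
t 39.6 c [0.5717 0.1732] turned 308.16 float_r -0.16 float_t -0.08 Fz 7.3 tcp-cmd mm [-0.14 -0.12]
cmd radius mm 59.99 cmd turned 308.12
[-0.0012, -0.0009, 0.0, 0.0, 0.0, 0.0, -0.0023, -0.0018, 0.0, 0.0, 0.0, 0.0, -0.0034, -0.0028, 0.0, 0.0, 0.0, 0.0, -0.0045, -0.0038, 0.0, 0.0, 0.0, 0.0, -0.0056, -0.0048, 0.0, 0.0, 0.0, 0.0, -0.0066, -0.0058, 0.0, 0.0, 0.0, 0.0, -0.0076, -0.0069, 0.0, 0.0, 0.0, 0.0, -0.0086, -0.0079, 0.0, 0.0, 0.0, 0.0, -0.0096, -0.0091, 0.0, 0.0, 0.0, 0.0, -0.0105, -0.0102, 0.0, 0.0, 0.0, 0.0]
```

Request:
step_arm(commands=[-0.0012, -0.0009, 0, 0, 0, 0, -0.0023, -0.0018, 0, 0, 0, 0, -0.0034, -0.0028, 0, 0, 0, 0, -0.0045, -0.0038, 0, 0, 0, 0, -0.0056, -0.0048, 0, 0, 0, 0, -0.0066, -0.0058, 0, 0, 0, 0, -0.0076, -0.0069, 0, 0, 0, 0, -0.0086, -0.0079, 0, 0, 0, 0, -0.0096, -0.0091, 0, 0, 0, 0, -0.0105, -0.0102, 0, 0, 0, 0])

```text
t: 40.6
tcp_pos: [0.6197, 0.2087, 0.1231]
tool_rot: [0.02, 1.0, 0.0, 0.001]
force: [1.5, 0.5, 6.7]
finger_gap: 0.243
gripper_force: 39.5
```

```bash
python3 nx.py 14
```

```text
t 40.6 c [0.5716 0.1731] turned 322.19 float_r -0.19 float_t -0.06 Fz 6.7 tcp-cmd mm [-0.18 -0.13]
cmd radius mm 60.0 cmd turned 322.14
[-0.0009, -0.0012, 0.0, 0.0, 0.0, 0.0, -0.0018, -0.0023, 0.0, 0.0, 0.0, 0.0, -0.0026, -0.0035, 0.0, 0.0, 0.0, 0.0, -0.0034, -0.0047, 0.0, 0.0, 0.0, 0.0, -0.0042, -0.006, 0.0, 0.0, 0.0, 0.0, -0.005, -0.0072, 0.0, 0.0, 0.0, 0.0, -0.0057, -0.0085, 0.0, 0.0, 0.0, 0.0, -0.0064, -0.0098, 0.0, 0.0, 0.0, 0.0, -0.0071, -0.0111, 0.0, 0.0, 0.0, 0.0, -0.0077, -0.0124, 0.0, 0.0, 0.0, 0.0]
```

Request:
step_arm(commands=[-0.0009, -0.0012, 0, 0, 0, 0, -0.0018, -0.0023, 0, 0, 0, 0, -0.0026, -0.0035, 0, 0, 0, 0, -0.0034, -0.0047, 0, 0, 0, 0, -0.0042, -0.006, 0, 0, 0, 0, -0.005, -0.0072, 0, 0, 0, 0, -0.0057, -0.0085, 0, 0, 0, 0, -0.0064, -0.0098, 0, 0, 0, 0, -0.0071, -0.0111, 0, 0, 0, 0, -0.0077, -0.0124, 0, 0, 0, 0])

```text
t: 41.6
tcp_pos: [0.6269, 0.196, 0.1231]
tool_rot: [0.02, 1.0, 0.0, 0.001]
force: [1.3, 1.7, 7.2]
finger_gap: 0.247
gripper_force: 39.5
```

```bash
python3 nx.py 14
```

```text
t 41.6 c [0.5717 0.1732] turned 336.06 float_r -0.23 float_t 0.13 Fz 7.2 tcp-cmd mm [-0.17 -0.16]
cmd radius mm 60.01 cmd turned 336.11
[-0.0006, -0.0013, 0.0, 0.0, 0.0, 0.0, -0.0012, -0.0027, 0.0, 0.0, 0.0, 0.0, -0.0017, -0.0041, 0.0, 0.0, 0.0, 0.0, -0.0022, -0.0054, 0.0, 0.0, 0.0, 0.0, -0.0027, -0.0068, 0.0, 0.0, 0.0, 0.0, -0.0031, -0.0082, 0.0, 0.0, 0.0, 0.0, -0.0035, -0.0096, 0.0, 0.0, 0.0, 0.0, -0.0038, -0.0111, 0.0, 0.0, 0.0, 0.0, -0.0042, -0.0125, 0.0, 0.0, 0.0, 0.0, -0.0045, -0.0139, 0.0, 0.0, 0.0, 0.0]
```

Request:
step_arm(commands=[-0.0006, -0.0013, 0, 0, 0, 0, -0.0012, -0.0027, 0, 0, 0, 0, -0.0017, -0.0041, 0, 0, 0, 0, -0.0022, -0.0054, 0, 0, 0, 0, -0.0027, -0.0068, 0, 0, 0, 0, -0.0031, -0.0082, 0, 0, 0, 0, -0.0035, -0.0096, 0, 0, 0, 0, -0.0038, -0.0111, 0, 0, 0, 0, -0.0042, -0.0125, 0, 0, 0, 0, -0.0045, -0.0139, 0, 0, 0, 0])

```text
t: 42.6
tcp_pos: [0.6309, 0.1818, 0.1231]
tool_rot: [0.02, 1.0, -0.0, 0.001]
force: [0.8, 0.2, 7.0]
finger_gap: 0.249
gripper_force: 39.5
```

```bash
python3 nx.py 9.9
```

```text
t 42.6 c [0.5716 0.1731] turned 350.31 float_r -0.1 float_t 0.01 Fz 7.0 tcp-cmd mm [-0.17 -0.27]
cmd radius mm 60.04 cmd turned 350.09
[-0.0002, -0.001, 0.0, 0.0, 0.0, 0.0, -0.0003, -0.002, 0.0, 0.0, 0.0, 0.0, -0.0005, -0.0031, 0.0, 0.0, 0.0, 0.0, -0.0006, -0.0041, 0.0, 0.0, 0.0, 0.0, -0.0007, -0.0051, 0.0, 0.0, 0.0, 0.0, -0.0008, -0.0062, 0.0, 0.0, 0.0, 0.0, -0.0009, -0.0072, 0.0, 0.0, 0.0, 0.0, -0.001, -0.0082, 0.0, 0.0, 0.0, 0.0, -0.001, -0.0093, 0.0, 0.0, 0.0, 0.0, -0.001, -0.0103, 0.0, 0.0, 0.0, 0.0]
```

Request:
step_arm(commands=[-0.0002, -0.001, 0, 0, 0, 0, -0.0003, -0.002, 0, 0, 0, 0, -0.0005, -0.0031, 0, 0, 0, 0, -0.0006, -0.0041, 0, 0, 0, 0, -0.0007, -0.0051, 0, 0, 0, 0, -0.0008, -0.0062, 0, 0, 0, 0, -0.0009, -0.0072, 0, 0, 0, 0, -0.001, -0.0082, 0, 0, 0, 0, -0.001, -0.0093, 0, 0, 0, 0, -0.001, -0.0103, 0, 0, 0, 0])

```text
t: 43.6
tcp_pos: [0.6315, 0.1713, 0.1231]
tool_rot: [0.02, 1.0, -0.0, 0.001]
force: [0.2, 0.3, 7.1]
finger_gap: 0.249
gripper_force: 39.5
```

Request:
step_arm(commands=[0, 0, 0, 0, 0, 0, 0, 0, 0, 0, 0, 0, 0, 0, 0, 0, 0, 0, 0, 0, 0, 0, 0, 0, 0, 0, 0, 0, 0, 0, 0, 0, 0, 0, 0, 0, 0, 0, 0, 0, 0, 0, 0, 0, 0, 0, 0, 0, 0, 0, 0, 0, 0, 0, 0, 0, 0, 0, 0, 0])

```text
t: 44.6
tcp_pos: [0.6314, 0.1711, 0.1231]
tool_rot: [0.02, 1.0, -0.0, 0.001]
force: [2.5, -0.0, 8.6]
finger_gap: 0.244
gripper_force: 39.5
```

```bash
python3 nx.py 0|head -2; python3 -c "
import json;D=json.load(open('st.json'))['data'];print(D[0],D[-1])"
```

```text
t 44.6 c [0.5717 0.1731] turned 360.51 float_r -0.31 float_t 0.01 Fz 8.6 tcp-cmd mm [-0.16 -0.56]
cmd radius mm 59.97 cmd turned 359.98
[0.6315807426264909, 0.1716914830544442] [0.6317574458754833, 0.171147017415712]
```

Request:
step_arm(commands=[0, 0, 0, 0, 0, 0, 0, 0, 0, 0, 0, 0, 0, 0, 0, 0, 0, 0, 0, 0, 0, 0, 0, 0, 0, 0, 0, 0, 0, 0, 0, 0, 0, 0, 0, 0, 0, 0, 0, 0, 0, 0, 0, 0, 0, 0, 0, 0, 0, 0, 0, 0, 0, 0, 0, 0, 0, 0, 0, 0], jaw=60)

```text
t: 45.6
tcp_pos: [0.6311, 0.1716, 0.1223]
tool_rot: [0.02, 1.0, 0.0, 0.0]
force: [0.1, 1.2, -0.9]
finger_gap: 0.602
gripper_force: 0.0
```

Request:
step_arm(commands=[0, 0, -0.008, 0, 0, 0, 0, 0, -0.02, 0, 0, 0, 0, 0, -0.04, 0, 0, 0, 0, 0, -0.06, 0, 0, 0, 0, 0, -0.08, 0, 0, 0, 0, 0, -0.1, 0, 0, 0, 0, 0, -0.112, 0, 0, 0, 0, 0, -0.118, 0, 0, 0, 0, 0, -0.118, 0, 0, 0, 0, 0, -0.118, 0, 0, 0])

```text
t: 46.6
tcp_pos: [0.6305, 0.1715, 0.2396]
tool_rot: [0.02, 1.0, -0.0, -0.001]
force: [0.3, -0.7, 0.3]
finger_gap: 0.601
gripper_force: 0.0
```

```bash
python3 - <<'E'
from h import *
st(); d=snap('wrist','w7.png'); a=snap('scene','sc7.png'); o=cv2.imread('pics/w6.png')
# wheel rotation between w6 and w7: compare polar unwrapped inner disc
def pol(im,d):
    g=cv2.cvtColor(im,6); P=np.array([[proj(d,[.5716+r*np.cos(t),.1729+r*np.sin(t),.106]) for t in np.radians(np.arange(-180,180,.5))] for r in(.03,.036,.042,.048,.054)],np.float32)
    return cv2.remap(g,P[...,0].copy(),P[...,1].copy(),1).astype(float)
A=pol(o,load('w6.png'));B=pol(d['pixels'],d)
e=[(np.abs(A-np.roll(B,k,1)).mean(),k/2) for k in range(-20,21)]; print('clockwise shift deg',min(e))
cv2.imwrite('pics/c7.png',np.vstack([np.hstack([i[0:230,50:440] for i in(o,d['pixels'])])]))
E
```

```text
{'t': 46.6, 'q': [0.0949, 0.559, 1.3464, 0.0, 1.2377, -1.4352], 'tcp_pos': [0.6305, 0.1715, 0.2396], 'tool_rot': [0.0203, 0.9998, -0.0001, -0.0008], 'force': [0.2633, -0.7364, 0.3467], 'finger_gap': 0.601, 'gripper_force': 0.0}
clockwise shift deg (np.float64(1.1983333333333333), 1.0)
```

View pics/c7.png

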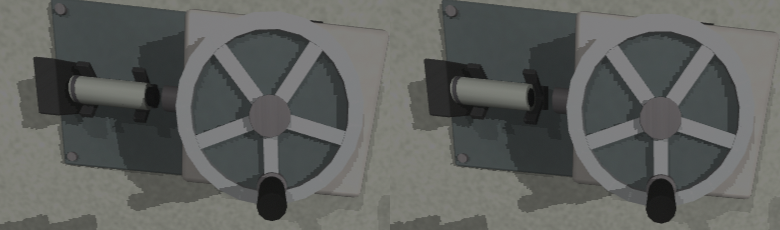

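The right half shows the plug flush in the tube at (530,97), the ram drawn back, and the wheel within about 1° of its start. Nothing else in view has moved.

```bash
python3 -c "
from station import manip; print(manip.sign_off())"
```

```text
the job is handed in; nothing more can be done
None
```

The job is handed in: the cartridge lies in the nest with its plug pressed flush, the wheel made one clockwise turn to within about 1° (radial push on the grip at most about 0.3 mm in the readings), and the grip is released. Nothing else was touched, and it took about 47 s of the 72 s allowed.

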